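# Put salvaged transformers into the tip-out bin and nest the bail-arm totes

### The arm

A 7-joint arm with a two-finger parallel gripper is mounted at the origin on the work surface. World frame = base frame: x ahead of the robot, y to its left, z up, the work surface at z = 0. Lengths are in m, angles in degrees, forces in N, time in s.
With the tool pointing down it reaches from about 0.425 to 0.875 m from the base axis. Payload 4.7 kg.
Tool frame: the origin (TCP) lies between the finger pads; the fingertips stand 19 mm ahead of it and the grasp point (between the pads) is the TCP; x points along the fingers, z is the direction in which the jaws open and shut, and the axes are right-handed (so a half turn about x gives the same grasp; the last joint's range is limited). The gripper opens to 87 mm and grips with 3 to 60 N. Pads are 19 mm wide; open, the fingers measure 117 mm over their backs; the gripper's body (75 mm by 190 mm) begins 51 mm behind the grasp point.
Start: joints at [66.927, 18.392, -4.016, 83.108, 1.295, 78.541, -3.26], TCP at [0.263, -0.594, 0.242] pointing down, gripper open.
Joint ranges: [-163.93, 163.93], [-17.29, 119.83], [-79.2, 71.16], [3.27, 140.29], [-89.18, 269.18], [5.43, 117.66], [-154.24, 154.24]. Speed limits (degrees/s): [147.25, 147.25, 180, 180, 180, 180, 180].

### API

Orientations are given as [roll, pitch, yaw] about the fixed x, y, z axes, in that order (R = Rz(yaw) Ry(pitch) Rx(roll)).
In Python, from cell import monitor, read_camera, camera_model, env, regions_of gives the robot as it stands. The module is installed in compiled form; this text tells all that it offers.
- The arm moves only by the tool step_arm, never from a script. Its argument "deltas" is a list of rows, each a list of 5 numbers: the gripper's target within -1 to 1 (fully open at 1, half-way at 0, shut at -1), then the shift along the tool's x, y, z in m, then the turn about the tool's x in degrees. A call has 1 to 12 rows; each row is the pose to reach, as a shift and turn from the pose commanded when the call began, along the tool's axes at that moment; what a row does not reach only later rows make up. A row lasts 1/8 s, in which the tool goes at most 62.5 mm and 10.7 degrees, less where a joint would pass 70% of its speed; a pose out of reach is approached as far as the arm can. A call with a gripper value outside its range is refused whole. The fingers move at their own pace and stop on an object; "newtons" is the grip in N (left out, the last holds). Time passes only in rows, so rows that repeat a pose let the fingers close. It gives the time, the measured TCP pose, the force and the opening at its end, in the units of the state.
- monitor.get_obs(): the state, without advancing time (a new reading comes with each control period).
- read_camera(name): name is "scene" or "top"; returns (picture, depth): 400x640x3 uint8, red, green, blue; 400x640 float32, m along the optical axis (not along the pixel's ray), 0 where there is no reading.
- camera_model(name): a dict with "fx", "fy", "cx", "cy" (pixels), "k1" (the pictures are not rectified: a ray, as slopes to the right and down, at radius r is drawn at 1 + k1 r^2 times it, then the intrinsics apply), "xyz" and "attitude" of the camera in the world. Camera axes: x right, y down, z forward; pixel columns grow to the right and rows downward; lengths in m; the calibration is good to about 2 mm. A picture is of the moment at which its call begins. camera_model takes no time and is no camera call.
- env.sign_off(): hands the job in, once; it reports no verdict.
Trained networks look in the newest picture that a camera, given by its name, has taken for a name from the list of things; names that differ only in an ending like _2 or _b are one class to them, and where a whole thing is asked for, a point or a joint stands for the part that bears it (a point fixed in the world has none). Each returns a list of dicts, best first, with "p" (0 to 1); they miss things now and then, are a little off and sometimes report something else, mostly with a low value. They report only what shows in the picture. A call takes as long as a camera call. They do not tell look-alikes from the thing itself.
- regions_of(camera, thing): "pixels" (400x640 bool, what is visible of it) and "pixel" ([column, row] in pixels, amid what is visible of it).
The state is a dict: "time_s": time; "qpos": joint angles; "joint_velocities": joint speeds; "effort": joint torques, N m; "tool_pos": TCP position; "tool_rot": TCP orientation; "force": force on the tool from outside, world axes, zero at the start; "wrist_torque": the same for the moment, N m; "grip_width": finger opening in m.
Only numpy, scipy, OpenCV 4.12 (cv2) and the standard library are available. Lean on these libraries where they do the work, as an engineer would, in place of code of your own. Each camera call takes 0.05 s, during which the arm holds its last target. There are 200 camera calls.

### The job

Put the salvaged transformers away: swing both bail arms of the blue tote fully out past its ends and tip the green storage bin out to its stop, then move every transformer from the blue tote into the tipped bin, and only after that push the bin fully shut again. Last, nest the empty grey tote squarely in the emptied blue one, fully down until its rim sits level on the other rim, with the blue tote's bails still out. Leave the multimeter, screwdriver and solder spool on the bench alone.

Things in the scene. Friction and masses are not known exactly. Their poses are not given: they have to be found in the camera images.
- full_tote: Blue tote with the transformers, loose, 0.55 kg empty. 240 (own x) x 170 (own y) x 92 mm high; origin: centre of underside. Rim: upright band at the very edge all round, 10 mm thick, from 62 to 92 mm up. Walls below taper, 3 mm thick: outside 213 x 143 mm under the band, 186 x 116 at the floor; inner floor 4 mm up. Two U-shaped steel bails hinge outside its long sides.
- empty_tote: Empty grey tote of the same model and frame, loose, about 0.55 kg. Its own bails lie out past its ends and stay so: 315 mm along x, 190 across y over them. Lift it by pinching the rim band at the middle of a long side (inside, the wall steps in 6 mm under the band). Nested in the blue tote (either way round) its underside is 30 mm above the other's; play 3.5 mm each way when seated, 17 mm on entering.
- full_bail_a (a joint): Angle of the blue tote's bail at its own +x end, rad. 0: lying in, bar across the mouth on the rims, 38 mm from the middle, 97 mm up; 3.02: fully out past the tote's end, bar 153 mm from the middle, 78 mm up. Upright near 1.35. It stays where it is left; 1 to 2 N on the bar swings it.
- full_bail_b (a joint): The same for the bail at the blue tote's own -x end.
- full_bail_a_bar (a point): Middle of the bar of bail a: round steel, 9 mm thick, 180 mm long, along the tote's y. It travels up and over on a circle of 58 mm radius about the hinge line, which lies at x = +95 mm, z = 84 mm in the tote's frame.
- full_bail_b_bar (a point): Middle of the bar of bail b, likewise; hinge at x = -95 mm, z = 84 mm in the tote's frame.
- bin_unit: Fixed grey housing of the storage bin, 130 (own x) x 210 (own y) x 170 mm high, roofed, open at the front (own -x, facing the robot); origin at the centre of its underside. The roof reaches from 57 mm in front of the origin to 65 mm behind it.
- bin (a joint): Tilt of the green tip-out bin, rad: 0 level and shut, 0.785 tipped forward (towards own -x of the unit) to its stop, 45 degrees. Stiff: it stays where it is left (loaded and nearly shut, it may drop shut by itself); 3 to 5 N on the lip moves it.
- bin_lip (a point): Lip on top of the bin's front, an upright plate 90 mm wide, 8 mm thick; ending 10 mm above this point, 30 mm above the unit's roof when shut. Push it from behind, over the roof, to tip the bin out, and from in front, upwards and back, to shut it. 176 mm from the hinge. Axes of the bin: x front to back, y along the hinge, z up the front wall.
- bin_hinge (a point): Middle of the hinge line, at the bin's lower front edge, 14 mm above the bench; axes of the bin.
- bin_in (a point): Centre of the bin's inner floor, 47 mm behind the hinge; axes of the bin. Inside: 88 mm front to back, 174 mm wide; front wall 148 mm high, back and sides 105. Tipped, the mouth faces up, from about 10 to 100 mm in front of the hinge line; the front wall is then a 45 degree slope on which things rest or slide down to the hinge.
- t1: Salvaged transformer, a box 42 (own x) x 36 (own y) x 46 mm high, yellow winding in a dark core with black ends, about 120 g, standing on the floor of the full tote at the start. Origin at the centre of its underside. Absent (None) in some starts.
- t2: Salvaged transformer, like t1: a box 42 (own x) x 36 (own y) x 46 mm high, yellow winding in a dark core with black ends, about 120 g, standing on the floor of the full tote at the start. Origin at the centre of its underside. Absent (None) in some starts.
- t3: Salvaged transformer, like t1: a box 42 (own x) x 36 (own y) x 46 mm high, yellow winding in a dark core with black ends, about 120 g, standing on the floor of the full tote at the start. Origin at the centre of its underside. Absent (None) in some starts.
- t4: Salvaged transformer, like t1: a box 42 (own x) x 36 (own y) x 46 mm high, yellow winding in a dark core with black ends, about 120 g, standing on the floor of the full tote at the start. Origin at the centre of its underside. Absent (None) in some starts.
- multimeter: Bystander: yellow multimeter, 150 x 75 x 34 mm, lying on the bench; origin under its centre.
- screwdriver: Bystander: screwdriver with an orange handle, lying on the bench.
- solder_spool: Bystander: spool of solder, 56 mm across, 40 mm tall; origin under its centre.
Not all that is in view belongs to the job. Leave any brown or purple look-alike of the t4 alone.

How it is judged (in metres and radians):
On the way, in this order (a step that is already met when the one before it is completed fails the run):
1. both bails of the blue tote are swung fully out and the bin is tipped out to its stop (value of joint each of full_bail_a, full_bail_b above 2.75 rad and value of joint bin above 0.7 rad), for 0.2 s.
2. every transformer is in the bin, which is still tipped out, and at rest (x of t1 in the frame of bin_in between -0.05 and 0.05 m and y of t1 in the frame of bin_in between -0.092 and 0.092 m and z of t1 in the frame of bin_in between -0.01 and 0.135 m and x of t2 in the frame of bin_in between -0.05 and 0.05 m and y of t2 in the frame of bin_in between -0.092 and 0.092 m and z of t2 in the frame of bin_in between -0.01 and 0.135 m and x of t3 in the frame of bin_in between -0.05 and 0.05 m and y of t3 in the frame of bin_in between -0.092 and 0.092 m and z of t3 in the frame of bin_in between -0.01 and 0.135 m and x of t4 in the frame of bin_in between -0.05 and 0.05 m and y of t4 in the frame of bin_in between -0.092 and 0.092 m and z of t4 in the frame of bin_in between -0.01 and 0.135 m and linear speed of each of t1, t2, t3, t4 below 0.05 m/s and value of joint bin above 0.5 rad), for 0.3 s.
3. the bin is pushed fully shut with the transformers in it (x of t1 in the frame of bin_in between -0.05 and 0.05 m and y of t1 in the frame of bin_in between -0.092 and 0.092 m and z of t1 in the frame of bin_in between -0.01 and 0.135 m and x of t2 in the frame of bin_in between -0.05 and 0.05 m and y of t2 in the frame of bin_in between -0.092 and 0.092 m and z of t2 in the frame of bin_in between -0.01 and 0.135 m and x of t3 in the frame of bin_in between -0.05 and 0.05 m and y of t3 in the frame of bin_in between -0.092 and 0.092 m and z of t3 in the frame of bin_in between -0.01 and 0.135 m and x of t4 in the frame of bin_in between -0.05 and 0.05 m and y of t4 in the frame of bin_in between -0.092 and 0.092 m and z of t4 in the frame of bin_in between -0.01 and 0.135 m and value of joint bin below 0.06 rad), for 0.2 s.
At the end, for the whole second after the job is handed in: Grey tote nested in the blue one (centred within 8 mm, 22 to 36 mm above its underside, square within 0.07 rad, level within 0.06 rad), blue tote flat on the bench with both bails out (above 2.75 rad), bin shut (below 0.06 rad) with every transformer inside, all at rest (all of step 3 and value of joint each of full_bail_a, full_bail_b above 2.75 rad and linear speed of each of t1, t2, t3, t4 below 0.05 m/s and x of empty_tote in the frame of full_tote between -0.008 and 0.008 m and y of empty_tote in the frame of full_tote between -0.008 and 0.008 m and z of empty_tote in the frame of full_tote between 0.022 and 0.036 m and angle between the x axis of empty_tote and the x axis of full_tote, either way round below 0.07 rad and angle between empty_tote's own z axis and vertical below 0.06 rad and angle between full_tote's own z axis and vertical below 0.04 rad and height (world z) of full_tote below 0.012 m and linear speed of each of empty_tote, full_tote below 0.02 m/s); the robot touches nothing.
It fails at once if the multimeter is pushed more than 40 mm from its place (distance of multimeter from where it was at the start of the episode above 0.04 m).
It fails at once if the screwdriver is pushed more than 40 mm from its place (distance of screwdriver from where it was at the start of the episode above 0.04 m).
It fails at once if the solder spool is pushed more than 40 mm from its place (distance of solder_spool from where it was at the start of the episode above 0.04 m).
Of t1, t2, t3, t4 only 2 to 4 are there at a start; the rules pass over those that are not, and their reading is None.
At some moment in a run one of empty_tote may be knocked a few centimetres aside while the robot is not near it.
Once in a run the grip may slacken for a moment while it holds something.
It also fails if it takes over 210 s, if anything falls off the work surface, if the arm or the gripper's body presses on something with over 40 N, if the wrist force passes 120 N, or if a joint passes its speed limit or range.

## Working session

There is one attempt and no reset: what is moved stays moved. The work goes in short steps, Python scripts to look and compute and a tool call to move; the robot and the scene stay as the last step left them, time stands still between calls to the robot, and variables do not carry over. Pictures are saved under pics/ and viewed, about 12 in all and at most 16, crops included, and the job is handed in when it is done.

Besides the shell and the picture viewer there is one more tool, called by a JSON object that holds its "name" and its "arguments". step_arm: Moves the arm, as the interface text tells. Its arguments: {"type":"object","properties":{"deltas":{"type":"array"},"newtons":{"type":"number"}},"required":["deltas"]}

```bash
mkdir -p pics; cat > h.py <<'E'
import numpy as np,cv2
from scipy.spatial.transform import Rotation as R
from cell import monitor, read_camera, camera_model, env, regions_of
def cam(n):
    m=camera_model(n); return m
def rot(m):
    a=np.array(m["attitude"],float)
    return a if a.shape==(3,3) else (R.from_euler('xyz',a,degrees=True).as_matrix() if a.size==3 else R.from_quat(a).as_matrix())
def cloud(n,depth):
    m=cam(n); v,u=np.mgrid[0:400,0:640].astype(float)
    x=(u-m["cx"])/m["fx"]; y=(v-m["cy"])/m["fy"]; xd,yd=x.copy(),y.copy()
    for _ in range(8):
        s=1+m["k1"]*(x*x+y*y); x=xd/s; y=yd/s
    P=np.stack([x*depth,y*depth,depth],-1)
    W=P@rot(m).T+np.array(m["xyz"]); W[depth<=0]=np.nan
    return W
def shot(n,f=None):
    im,d=read_camera(n)
    if f: cv2.imwrite('pics/'+f,im[:,:,::-1])
    return im,cloud(n,d)
def st():
    o=monitor.get_obs(); print('t',o['time_s'],'tcp',np.round(o['tool_pos'],4),np.round(o['tool_rot'],2),'F',np.round(o['force'],1),'w',round(float(o['grip_width']),4)); return o
E
python3 - <<'E'
from h import *
o=st(); print(np.round(R.from_euler('xyz',o['tool_rot'],degrees=True).as_matrix(),3), o['qpos'])
for n in('scene','top'):
    print(n,cam(n)); im,W=shot(n,n+'0.png'); np.save(n+'0.npy',W)
    for t in ['full_tote','empty_tote','bin_unit','bin_lip','t1','multimeter','screwdriver','solder_spool','full_bail_a_bar']:
        for r in regions_of(n,t)[:6]:
            w=W[r['pixels']]; w=w[~np.isnan(w[:,0])]
            if len(w): print(t,round(r['p'],2),np.round(r['pixel']),len(w),'med',np.round(np.median(w,0),3),'lo',np.round(np.percentile(w,2,0),3),'hi',np.round(np.percentile(w,98,0),3))
E
```

```text
t 0.0 tcp [ 0.2629 -0.5939  0.2405] [-176.48   89.89  117.41] F [ 0.  -0.6 -0.7] w 0.0869
[[-0.001  0.914  0.405]
 [ 0.002  0.405 -0.914]
 [-1.    -0.    -0.002]] [66.92700141 18.43649837 -4.01730947 83.17490155  1.29636933 78.54067341
 -3.26059224]
scene {'fx': 405.6287196415783, 'fy': 405.6287196415783, 'cx': 312.00946144266396, 'cy': 199.5587481778337, 'k1': -0.10452413769023296, 'xyz': array([0.50513872, 0.59647811, 1.02721736]), 'attitude': array([-147.58781962,   -0.77401021, -171.57136683])}
full_tote 0.92 [316. 207.] 4194 med [0.571 0.005 0.07 ] lo [ 0.475 -0.102  0.002] hi [0.666 0.145 0.126]
empty_tote 0.98 [356. 110.] 3865 med [ 0.492 -0.426  0.062] lo [ 0.343 -0.471  0.002] hi [ 0.642 -0.296  0.095]
bin_unit 0.96 [266. 348.] 6852 med [0.618 0.426 0.169] lo [0.531 0.314 0.064] hi [0.708 0.518 0.198]
bin_lip 0.56 [296. 338.] 326 med [0.56  0.404 0.194] lo [0.528 0.317 0.136] hi [0.606 0.463 0.202]
t1 0.81 [381. 272.] 272 med [0.367 0.164 0.043] lo [0.345 0.139 0.007] hi [0.387 0.18  0.048]
t1 0.76 [312. 198.] 254 med [ 0.586 -0.02   0.047] lo [ 0.566 -0.046  0.006] hi [ 0.6
[... 2781 characters left out ...]
7 0.067 0.049] lo [0.527 0.055 0.021] hi [0.564 0.091 0.055]
t1 0.47 [348. 254.] 142 med [ 0.386 -0.048  0.045] lo [ 0.365 -0.069  0.004] hi [ 0.405 -0.027  0.052]
multimeter 0.24 [310. 205.] 277 med [0.555 0.074 0.117] lo [ 0.482  0.049 -0.001] hi [0.688 0.12  0.125]
screwdriver 0.72 [421. 156.] 207 med [ 0.743 -0.304  0.025] lo [ 0.733 -0.351  0.013] hi [ 0.757 -0.256  0.032]
screwdriver 0.27 [336. 138.] 985 med [ 0.779 -0.005  0.036] lo [ 0.745 -0.077  0.019] hi [0.816 0.067 0.043]
solder_spool 0.72 [287. 142.] 212 med [0.77  0.154 0.042] lo [0.746 0.13  0.005] hi [0.795 0.181 0.047]
full_bail_a_bar 0.73 [310. 207.] 187 med [0.554 0.071 0.12 ] lo [0.487 0.051 0.092] hi [0.669 0.123 0.125]
```

```bash
python3 - <<'E'
import cv2,numpy as np
a=cv2.imread('pics/top0.png')[60:320,140:540]; cv2.imwrite('pics/top0c.png',cv2.resize(a,(800,520),interpolation=cv2.INTER_CUBIC))
a=cv2.imread('pics/scene0.png')[60:400,160:500]; cv2.imwrite('pics/sc0c.png',cv2.resize(a,(600,600),interpolation=cv2.INTER_CUBIC))
# rim fits
for n in('scene','top'):
    W=np.load(n+'0.npy').reshape(-1,3)
    for nm,c in(('full',(0.57,0.02)),('empty',(0.49,-0.39))):
        m=(abs(W[:,2]-0.092)<0.012)&(abs(W[:,0]-c[0])<0.16)&(abs(W[:,1]-c[1])<0.18)
        p=W[m,:2].astype(np.float32); r=cv2.minAreaRect(p); print(n,nm,len(p),r)
    m=(abs(W[:,2]-0.170)<0.006)&(W[:,1]>.25); r=cv2.minAreaRect(W[m,:2].astype(np.float32));print('roof',r,np.median(W[m,2]))
    m=(W[:,2]>0.185)&(W[:,2]<.22)&(W[:,1]>.25)&(W[:,0]>.4); p=W[m]; r=cv2.minAreaRect(p[:,:2].astype(np.float32)) if len(p) else 0;print('lip',r,p[:,2].max())
    for z0,z1 in((.108,.145),):
        m=(W[:,2]>z0)&(W[:,2]<z1)&(abs(W[:,0]-.57)<.15)&(abs(W[:,1]-.02)<.15);p=W[m]
        for s in(p[p[:,1]>.02],p[p[:,1]<=.02]):
            if len(s): print('bar',len(s),s.mean(0),np.percentile(s[:,2],95),np.polyfit(s[:,0],s[:,1],1))
E
```

```text
scene full 1262 ((0.5668805241584778, 0.018078714609146118), (0.24336451292037964, 0.1876794546842575), 79.03407287597656)
scene empty 1252 ((0.4930107891559601, -0.38765716552734375), (0.31298762559890747, 0.19475100934505463), 0.23267288506031036)
roof ((0.6242208480834961, 0.41462385654449463), (0.13059604167938232, 0.21220509707927704), 27.760591506958008) 0.16963500833809642
lip ((0.568899929523468, 0.3854037821292877), (0.008333254605531693, 0.09158095717430115), 27.709680557250977) 0.20294755903467687
bar 279 [0.57222139 0.06595764 0.1178372 ] 0.12200921094951102 [-0.19721692  0.17880939]
bar 235 [ 0.55556634 -0.03162661  0.12492893] 0.12915774732214522 [-0.19623607  0.07739554]
top full 850 ((0.5661064386367798, 0.01948673278093338), (0.2398098260164261, 0.1897452473640442), 79.16923522949219)
top empty 1496 ((0.49274390935897827, -0.3863765597343445), (0.3129533529281616, 0.1919141560792923), 0.45285916328430176)
roof ((0.4312586188316345, 0.5626293420791626), (0.20218506455421448, 0.7322636842727661), 52.71828842163086) 0.1710309710622706
lip ((0.5688096284866333, 0.38470372557640076), (0.008546286262571812, 0.08532500267028809), 28.512590408325195) 0.2057288899095595
bar 192 [0.57510333 0.06623569 0.11934813] 0.12422694464030745 [-0.18947153  0.1752014 ]
bar 198 [ 0.55548789 -0.03259635  0.12589081] 0.13201528639860263 [-0.1796971   0.06722322]
```

View pics/top0c.png

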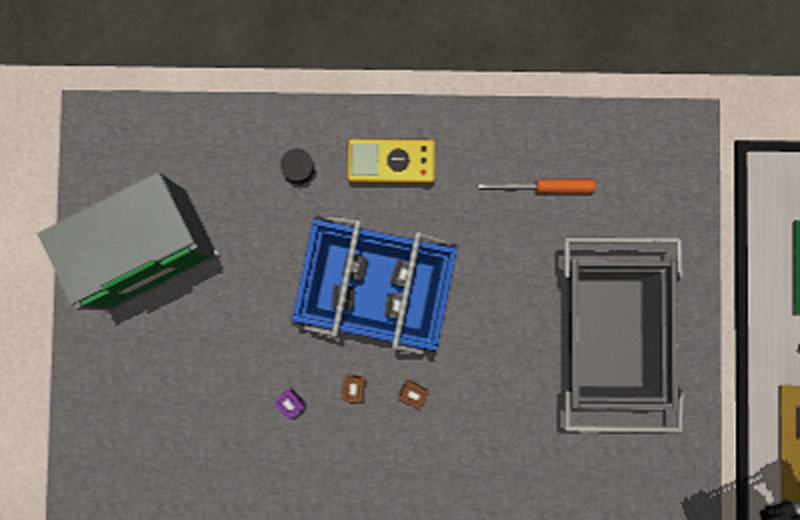

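View pics/sc0c.png

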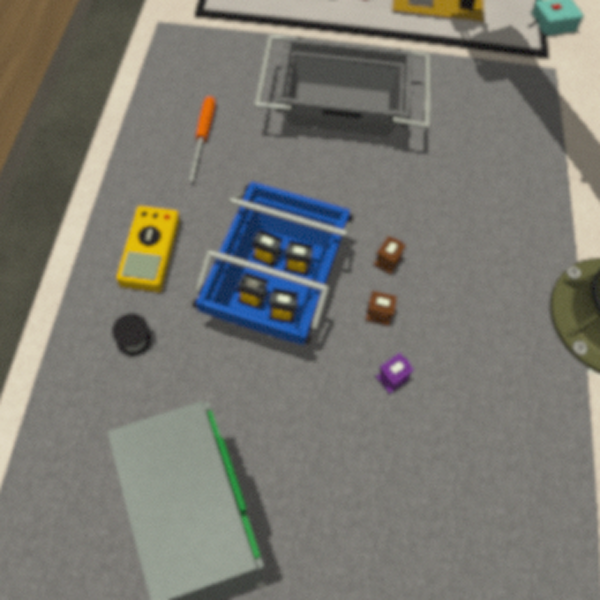

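The four transformers stand in the blue tote, at about (350,268), (343,295), (402,272) and (396,303) in the top crop. Both bails are partly raised, and the brown and purple look-alikes lie nearer the robot. I'll move between the two bails with the fingers shut.

{"name": "step_arm", "arguments": {"deltas": [[-1,0.06,0.523,-0.436,35],[-1,0.06,0.523,-0.436,35],[-1,0.06,0.523,-0.436,35],[-1,0.06,0.523,-0.436,35],[-1,0.06,0.523,-0.436,35],[-1,0.06,0.523,-0.436,35],[-1,0.06,0.523,-0.436,35],[-1,0.06,0.523,-0.436,35],[-1,0.06,0.523,-0.436,35],[-1,0.06,0.523,-0.436,35],[-1,0.06,0.523,-0.436,35],[-1,0.06,0.523,-0.436,35]], "newtons": 40}}

```text
time_s: 2.5
tool_pos: [0.5655, 0.0229, 0.1813]
tool_rot: [-172.5, 89.8, 87.0]
force: [1.2, 0.7, 0.2]
grip_width: 0.0005
```

{"name": "step_arm", "arguments": {"deltas": [[-1,0.03,0,0,0],[-1,0.06,0,0,0],[-1,0.06,0,-0.015,0],[-1,0.06,0,-0.03,0],[-1,0.06,0,-0.045,0],[-1,0.06,0,-0.06,0],[-1,0.06,0,-0.075,0],[-1,0.06,0,-0.09,0],[-1,0.06,0,-0.105,0],[-1,0.06,0,-0.12,0],[-1,0.06,0,-0.124,0],[-1,0.06,0,-0.124,0]]}}

```text
time_s: 4.0
tool_pos: [0.5886, 0.1384, 0.1215]
tool_rot: [-116.9, 90.0, 142.0]
force: [0.0, -2.6, 0.3]
grip_width: 0.0002
```

{"name": "step_arm", "arguments": {"deltas": [[-1,-0.03,0,0,0],[-1,-0.03,0,-0.02,0],[-1,-0.01,0,-0.028,0],[-1,0.005,0,-0.028,0],[-1,0.015,0,-0.028,0],[-1,0.02,0,-0.028,0],[-1,0.02,0,-0.028,0],[-1,-0.06,0,-0.028,0],[-1,-0.06,0,0.04,0],[-1,-0.06,0,0.1,0],[-1,-0.06,0,0.124,0],[-1,-0.06,0,0.124,0]]}}

```text
time_s: 5.5
tool_pos: [0.5649, 0.0122, 0.1823]
tool_rot: [45.7, 89.9, -55.8]
force: [0.7, -0.1, 0.5]
grip_width: 0.0003
```

{"name": "step_arm", "arguments": {"deltas": [[-1,0.03,0,0,0],[-1,0.06,0,0,0],[-1,0.06,0,0.015,0],[-1,0.06,0,0.03,0],[-1,0.06,0,0.045,0],[-1,0.06,0,0.06,0],[-1,0.06,0,0.075,0],[-1,0.06,0,0.09,0],[-1,0.06,0,0.105,0],[-1,0.06,0,0.12,0],[-1,0.06,0,0.124,0],[-1,0.06,0,0.124,0]]}}

```text
time_s: 7.0
tool_pos: [0.5443, -0.1028, 0.1255]
tool_rot: [122.4, 89.5, 21.4]
force: [1.6, 7.6, 5.4]
grip_width: 0.0006
```

{"name": "step_arm", "arguments": {"deltas": [[-1,-0.03,0,0,0],[-1,-0.03,0,0.02,0],[-1,-0.01,0,0.028,0],[-1,0.005,0,0.028,0],[-1,0.015,0,0.028,0],[-1,0.02,0,0.028,0],[-1,0.02,0,0.028,0],[-1,0.02,0,0.028,0]]}}

```text
time_s: 8.0
tool_pos: [0.536, -0.1328, 0.102]
tool_rot: [90.3, 90.0, -10.8]
force: [-0.5, -0.5, -0.3]
grip_width: 0.0005
```

{"name": "step_arm", "arguments": {"deltas": [[-1,-0.06,0,0,0],[-1,-0.12,0,0,0],[-1,-0.15,0,0,0],[-1,-0.15,0,0,0]]}}

```text
time_s: 8.5
tool_pos: [0.5374, -0.1332, 0.2552]
tool_rot: [81.6, 89.6, -19.5]
force: [0.6, -0.0, -0.3]
grip_width: 0.0005
```

```bash
python3 - <<'E'
from h import *
o=st(); print(np.round(R.from_euler('xyz',o['tool_rot'],degrees=True).as_matrix(),3))
for n in('scene','top'):
    im,W=shot(n,n+'1.png'); np.save(n+'1.npy',W)
    q=W.reshape(-1,3); c=np.array([.5665,.0187]);e=np.array([.187,.982]);f=np.array([.982,-.187])
    a=(q[:,:2]-c)@e; b=(q[:,:2]-c)@f
    for s in(1,-1):
        m=(s*a>.13)&(s*a<.19)&(abs(b)<.08)&(q[:,2]>.03)&(q[:,2]<.15); print(n,s,m.sum(),np.median(s*a[m]),np.median(q[m,2]))
a=cv2.imread('pics/scene1.png')[130:320,230:420]; cv2.imwrite('pics/sc1c.png',cv2.resize(a,(570,570),interpolation=cv2.INTER_CUBIC))
E
```

```text
t 8.5 tcp [ 0.5374 -0.1332  0.2552] [ 81.57  89.61 -19.53] F [ 0.6 -0.  -0.3] w 0.0005
[[ 0.006  0.981 -0.193]
 [-0.002 -0.193 -0.981]
 [-1.     0.007  0.001]]
scene 1 0 nan nan
scene -1 552 0.15181736117245412 0.06774523722477555
top 1 0 nan nan
top -1 176 0.14693356567291765 0.08971369229487447
  return _methods._mean(a, axis=axis, dtype=dtype,
  ret = ret.dtype.type(ret / rcount)
```

View pics/sc1c.png

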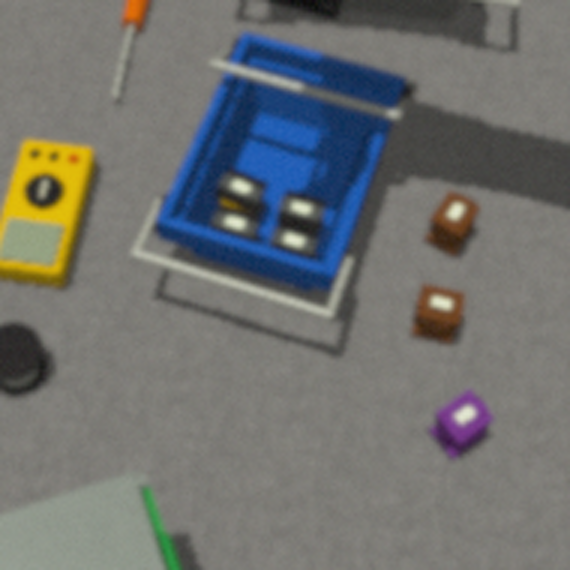

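```bash
python3 - <<'E'
from h import *
for n in('scene','top'):
    W=np.load(n+'1.npy'); regions_of
    q=W.reshape(-1,3); q=q[~np.isnan(q[:,0])]
    r=regions_of(n,'full_tote')[0]; w=W[r['pixels']]; w=w[~np.isnan(w[:,0])]
    m=abs(w[:,2]-.09)<.007; rr=cv2.minAreaRect(w[m,:2].astype(np.float32)); print(n,r['p'],rr)
    m=(abs(q[:,2]-.092)<.007)&(abs(q[:,0]-.56)<.16)&(q[:,1]<.11)&(q[:,1]>-.24); rr=cv2.minAreaRect(q[m,:2].astype(np.float32)); print(rr, q[m].min(0),q[m].max(0))
    m=(q[:,2]>.105)&(q[:,2]<.16)&(abs(q[:,0]-.56)<.16)&(q[:,1]<.2)&(q[:,1]>-.24);p=q[m]; print('hi',len(p),p.mean(0) if len(p) else '',np.polyfit(p[:,0],p[:,1],1) if len(p)>5 else '')
    for k in regions_of(n,'full_bail_a_bar')[:3]:
        w=W[k['pixels']]; w=w[~np.isnan(w[:,0])]; print('bar',k['p'],k['pixel'],np.median(w,0),np.percentile(w[:,2],[5,95]))
a=cv2.imread('pics/top1.png')[120:320,200:480]; cv2.imwrite('pics/top1c.png',cv2.resize(a,(784,560),interpolation=cv2.INTER_CUBIC))
E
```

```text
scene 0.65 ((0.5568018555641174, -0.0510646253824234), (0.27944356203079224, 0.18710094690322876), 78.59063720703125)
((0.5568018555641174, -0.0510646253824234), (0.27944356203079224, 0.18710094690322876), 78.59063720703125) [ 0.44537316 -0.20310436  0.08503549] [0.67496901 0.1032285  0.09758604]
hi 218 [ 0.5430851  -0.11615811  0.12171857] [-0.19550067 -0.00998461]
bar 0.81 [313.0, 223.5] [0.57916042 0.07079764 0.08626021] [-0.00049439  0.0898552 ]
top 0.57 ((0.5609784126281738, -0.032532185316085815), (0.24459156394004822, 0.1856757402420044), 80.34368896484375)
((0.5610877275466919, -0.03430064022541046), (0.2469191998243332, 0.18966886401176453), 79.62033081054688) [ 0.44614437 -0.16557482  0.08503094] [0.67396389 0.1009645  0.09889491]
hi 117 [ 0.53451245 -0.11784266  0.12101725] [-0.20002141 -0.01092873]
bar 0.79 [315.0, 174.5] [0.66257708 0.06495609 0.08886412] [0.00468933 0.09284222]
bar 0.72 [366.0, 225.0] [ 0.48627083 -0.11818392  0.1211456 ] [0.01706787 0.12721107]
```

View pics/top1c.png

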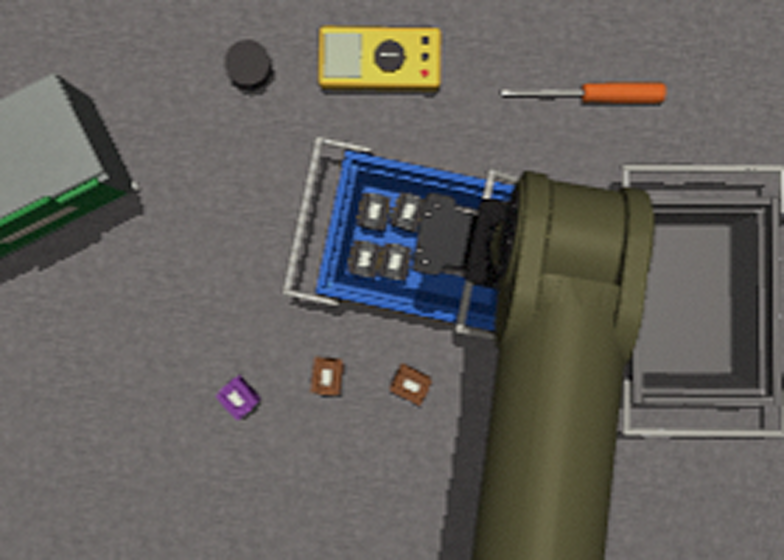

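{"name": "step_arm", "arguments": {"deltas": [[-1,0,0.003,-0.066,0],[-1,0,0.003,-0.066,0],[-1,0.06,0.003,-0.066,0],[-1,0.11,0.003,-0.066,0],[-1,0.13,0.003,-0.066,0],[-1,0.13,0.003,-0.066,0],[-1,0.13,0.003,-0.066,0]]}}

```text
time_s: 9.68
tool_pos: [0.5518, -0.0691, 0.1224]
tool_rot: [91.0, 89.9, -10.1]
force: [0.9, 0.6, 0.5]
grip_width: 0.0003
```

{"name": "step_arm", "arguments": {"deltas": [[-1,0,0,0.01,0],[-1,0,0,0.02,0],[-1,0,0,0.03,0],[-1,0,0,0.04,0],[-1,0,0,0.05,0],[-1,0,0,0.06,0]]}}

```text
time_s: 10.42
tool_pos: [0.542, -0.1228, 0.1233]
tool_rot: [153.7, 89.6, 52.7]
force: [2.3, 11.0, 7.1]
grip_width: 0.0005
```

```bash
cat > tote.py <<'E'
from h import *
import sys
# scene view: points of tote in rim band
n='scene'; im,W=shot(n,sys.argv[1]) ; st()
for t in('full_tote','full_bail_a_bar'):
    for r in regions_of(n,t)[:2]:
        w=W[r['pixels']]; w=w[~np.isnan(w[:,0])]
        m=(w[:,2]>.085)&(w[:,2]<.1); print(t,round(r['p'],2),r['pixel'],cv2.minAreaRect(w[m,:2].astype(np.float32)))
        p=w[(w[:,2]>.102)&(w[:,2]<.16)]
        if len(p): print('  high',len(p),p.mean(0))
E
python3 tote.py scene2.png; python3 - <<'E'
import cv2
a=cv2.imread('pics/scene2.png')[90:290,220:420]; cv2.imwrite('pics/sc2c.png',cv2.resize(a,(600,600),interpolation=cv2.INTER_CUBIC))
E
```

```text
t 10.475 tcp [ 0.5415 -0.1251  0.1232] [146.19  89.66  45.18] F [1.9 8.8 6.5] w 0.0007
full_tote 0.83 [326.0, 184.5] ((0.5540194511413574, -0.06931076943874359), (0.2788468599319458, 0.18746155500411987), 79.7298812866211)
  high 130 [ 0.52980305 -0.13493735  0.12244609]
full_bail_a_bar 0.69 [315.0, 215.5] ((0.573257565498352, 0.0373385027050972), (0.06471176445484161, 0.18785938620567322), 78.67488861083984)
full_bail_a_bar 0.28 [241.2, 202.0] ((0.0, 0.0), (0.0, 0.0), 0.0)
```

View pics/sc2c.png

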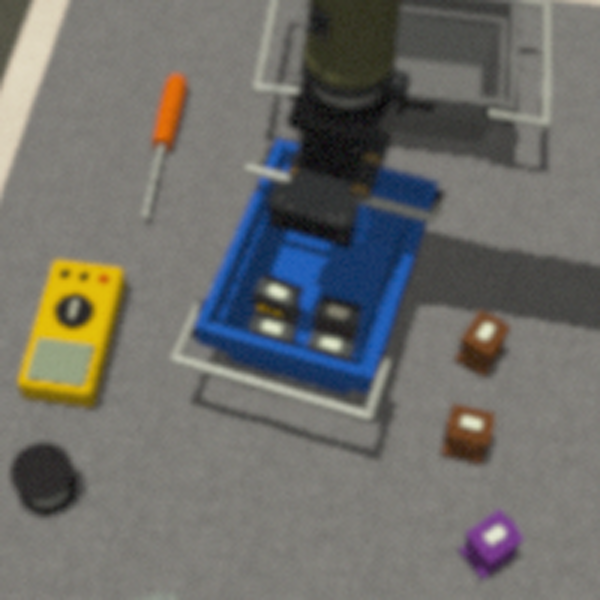

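Bail b jammed because the push line runs through its hinge, so the tote slid instead. I'll redo it with a deeper finger that follows the bar's arc upward.

{"name": "step_arm", "arguments": {"deltas": [[-1,0,0,-0.012,0],[-1,0,0,-0.025,0],[-1,0.01,0,-0.025,0],[-1,0.022,0,-0.025,0],[-1,0.022,0,-0.025,0]]}}

```text
time_s: 11.2
tool_pos: [0.543, -0.1037, 0.0976]
tool_rot: [-86.5, 89.8, 172.3]
force: [-0.1, -0.7, -0.4]
grip_width: 0.0005
```

{"name": "step_arm", "arguments": {"deltas": [[-1,0,0,0.01,0],[-1,-0.003,0,0.02,0],[-1,-0.009,0,0.027,0],[-1,-0.014,0,0.034,0],[-1,-0.019,0,0.043,0],[-1,-0.023,0,0.052,0],[-1,-0.026,0,0.062,0],[-1,-0.026,0,0.072,0],[-1,-0.026,0,0.082,0],[-1,-0.024,0,0.092,0],[-1,-0.022,0,0.098,0],[-1,-0.022,0,0.1,0]]}}

```text
time_s: 12.7
tool_pos: [0.5247, -0.2019, 0.1211]
tool_rot: [-89.7, 89.9, 169.2]
force: [-0.2, -0.4, 0.7]
grip_width: 0.0002
```

```bash
python3 tote.py scene3.png
```

```text
t 12.75 tcp [ 0.5248 -0.2019  0.1213] [ -76.71   89.96 -177.85] F [ 0.4 -0.7  0.3] w 0.0002
full_tote 0.86 [326.4, 175.0] ((0.5540325045585632, -0.07208111882209778), (0.2790779173374176, 0.18613675236701965), 79.75834655761719)
  high 153 [ 0.52115623 -0.21147718  0.1275174 ]
full_bail_a_bar 0.65 [300.3, 213.6] ((0.578045666217804, 0.05995654687285423), (0.01759672909975052, 0.1809789091348648), 76.73548126220703)
```

{"name": "step_arm", "arguments": {"deltas": [[-1,-0.035,0,-0.003,0],[-1,-0.035,0,0.022,0],[-1,-0.025,0,0.024,0],[-1,-0.012,0,0.028,0],[-1,0.0,0,0.034,0],[-1,0.01,0,0.039,0],[-1,0.017,0,0.041,0],[-1,0.019,0,0.041,0],[-1,0.019,0,0.041,0]]}}

```text
time_s: 13.98
tool_pos: [0.5162, -0.2431, 0.1017]
tool_rot: [-30.5, 89.8, -131.7]
force: [-1.3, -6.1, -0.3]
grip_width: 0.0004
```

{"name": "step_arm", "arguments": {"deltas": [[-1,-0.05,0,0,0],[-1,-0.11,0,0,0],[-1,-0.14,0,-0.06,0],[-1,-0.14,0,-0.12,0],[-1,-0.14,0,-0.18,0],[-1,-0.14,0,-0.24,0],[-1,-0.14,0,-0.3,0],[-1,-0.14,0,-0.36,0],[-1,-0.14,0,-0.42,0],[-1,-0.14,0,-0.48,0],[-1,-0.14,0,-0.48,0],[-1,-0.14,0,-0.48,0]]}}

```text
time_s: 15.48
tool_pos: [0.6089, 0.2299, 0.2415]
tool_rot: [-62.3, 89.9, -163.3]
force: [0.1, -0.7, 0.0]
grip_width: 0.0008
```

```bash
python3 tote.py scene4.png; python3 - <<'E'
from h import *
im,W=shot('top','top4.png'); np.save('top4.npy',W)
q=W.reshape(-1,3); q=q[~np.isnan(q[:,0])]
m=(q[:,2]>.083)&(q[:,2]<.1)&(abs(q[:,0]-.56)<.16)&(q[:,1]<.14)&(q[:,1]>-.29); print(cv2.minAreaRect(q[m,:2].astype(np.float32)))
m=(q[:,2]>.07)&(q[:,2]<.14)&(abs(q[:,0]-.56)<.07)
c=np.array([.5505,-.090]);e=np.array([.18,.983])
a=(q[m,:2]-c)@e
for s in(1,-1):
    k=(s*a>.128)&(s*a<.17); print(s,k.sum(),np.median(s*a[k]),np.percentile(q[m][k,2],[10,50,90]))
a=cv2.imread('pics/top4.png')[130:270,270:450]; cv2.imwrite('pics/top4c.png',cv2.resize(a,(720,560),interpolation=cv2.INTER_CUBIC))
E
```

```text
t 15.525 tcp [0.6094 0.2284 0.2417] [ -38.37   89.89 -139.53] F [0.7 0.  0. ] w 0.0004
full_tote 0.9 [335.9, 177.8] ((0.5422763228416443, -0.0754823088645935), (0.3094438314437866, 0.16689540445804596), 79.04325103759766)
full_bail_a_bar 0.49 [324.4, 225.1] ((0.5370029807090759, 0.07792684435844421), (0.008264035917818546, 0.08848663419485092), 78.35652923583984)
full_bail_a_bar 0.32 [336.1, 175.0] ((0.5424233078956604, -0.07835894823074341), (0.3125607371330261, 0.167201429605484), 78.90086364746094)
((0.550418496131897, -0.07980047166347504), (0.3145533502101898, 0.1894702911376953), 78.75814819335938)
1 153 0.1616774815093758 [0.08469336 0.08930723 0.09294316]
-1 117 0.14206300287002813 [0.08163066 0.0855519  0.08949466]
```

View pics/top4c.png

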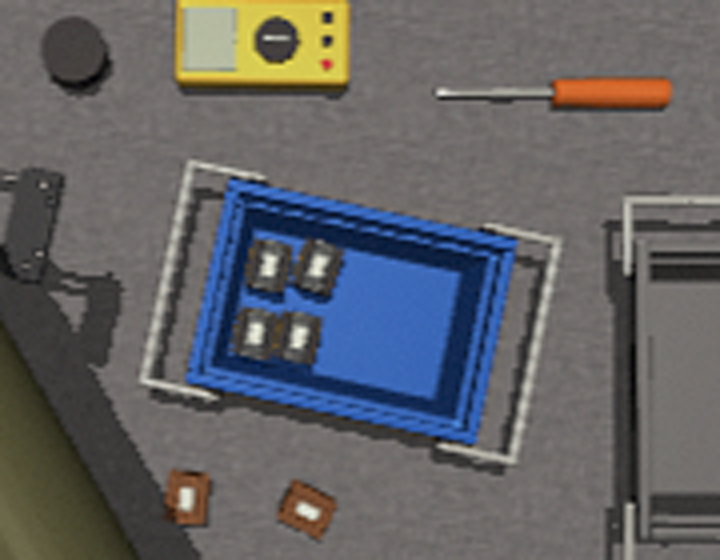

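{"name": "step_arm", "arguments": {"deltas": [[-1,0,-0.015,-0.055,-10],[-1,0,-0.031,-0.11,-20],[-1,0,-0.047,-0.162,-30],[-1,0,-0.047,-0.162,-39],[-1,0,-0.047,-0.162,-39],[-1,0,-0.047,-0.162,-39]]}}

```text
time_s: 16.42
tool_pos: [0.5962, 0.3953, 0.2426]
tool_rot: [4.9, 89.9, -57.6]
force: [-0.3, -0.6, -0.4]
grip_width: 0.0005
```

```bash
python3 - <<'E'
from h import *
o=st(); print(np.round(R.from_euler('xyz',o['tool_rot'],degrees=True).as_matrix(),3),np.round(o['qpos'],1))
W=np.load('top4.npy'); 
regions=None
im,W=shot('top','top5.png')
c=np.array([.5504,-.0798]);e=np.array([.195,.981])
for r in regions_of('top','t1')[:8]:
    w=W[r['pixels']]; w=w[~np.isnan(w[:,0])]; k=w[w[:,2]>.038]
    print(round(r['p'],2),r['pixel'],len(k),cv2.minAreaRect(k[:,:2].astype(np.float32)))
for n in['scene']:
    im,W=shot(n,'scene5.png')
    for r in regions_of(n,'t1')[:8]:
        w=W[r['pixels']]; w=w[~np.isnan(w[:,0])]; k=w[w[:,2]>.042]
        print(round(r['p'],2),r['pixel'],len(k),cv2.minAreaRect(k[:,:2].astype(np.float32)))
E
```

```text
t 16.425 tcp [0.5962 0.3953 0.2426] [  4.88  89.92 -57.56] F [-0.3 -0.6 -0.4] w 0.0005
[[ 0.001  0.887  0.463]
 [-0.001  0.463 -0.887]
 [-1.     0.     0.001]] [  -6.6   33.2  -45.8   70.9   23.3   85.  -111.9]
0.68 [346.9, 194.7] 115 ((0.5890118479728699, -0.05374975875020027), (0.032902270555496216, 0.0398925244808197), 64.68824005126953)
0.67 [314.1, 249.7] 106 ((0.3936917781829834, 0.05024833604693413), (0.03025714121758938, 0.039470430463552475), 89.46981811523438)
0.67 [345.2, 251.5] 121 ((0.38536691665649414, -0.04853257164359093), (0.041255079209804535, 0.03304608166217804), 64.41497802734375)
0.59 [335.6, 194.6] 126 ((0.5886258482933044, -0.013801446184515953), (0.03508228808641434, 0.040967702865600586), 79.72766876220703)
0.52 [285.0, 264.1] 129 ((0.3648936450481415, 0.15994207561016083), (0.040377527475357056, 0.03478685021400452), 44.888179779052734)
0.46 [346.5, 213.1] 121 ((0.52909916639328, -0.03835202008485794), (0.033971529453992844, 0.04063365235924721), 76.92080688476562)
0.66 [374.0, 233.6] 153 ((0.3939196467399597, 0.05067218840122223), (0.03507642820477486, 0.041598305106163025), 85.50277709960938)
0.59 [383.0, 272.4] 154 ((0.36521193385124207, 0.15876421332359314), (0.041958559304475784, 0.035067833960056305), 41.082157135009766)
0.55 [379.1, 203.9] 130 ((0.386161744594574, -0.05053051561117172), (0.04228997975587845, 0.03408334404230118), 63.35589599609375)
```

{"name": "step_arm", "arguments": {"deltas": [[-1,0.02,0,0,0],[-1,0.045,0,0,0],[-1,0.045,-0.015,0,0],[-1,0.045,-0.03,0,0],[-1,0.045,-0.047,0,0],[-1,0.045,-0.065,0,0],[-1,0.047,-0.083,0,0],[-1,0.055,-0.1,0,0],[-1,0.063,-0.115,0,0],[-1,0.074,-0.13,0,0],[-1,0.083,-0.144,0,0],[-1,0.083,-0.147,0,0]]}}

```text
time_s: 18.12
tool_pos: [0.4699, 0.3307, 0.1612]
tool_rot: [93.0, 89.2, 30.8]
force: [12.1, 5.9, 2.1]
grip_width: 0.0005
```

{"name": "step_arm", "arguments": {"deltas": [[-1,0,-0.003,0,0],[-1,0.004,-0.006,0,0]]}}

```text
time_s: 18.38
tool_pos: [0.4689, 0.3302, 0.1612]
tool_rot: [93.2, 88.6, 31.0]
force: [13.9, 4.7, 25.6]
grip_width: 0.0005
```

{"name": "step_arm", "arguments": {"deltas": [[-1,-0.05,0,0,0],[-1,-0.1,0,0,0],[-1,-0.1,-0.008,0.06,0],[-1,-0.1,-0.016,0.12,10],[-1,-0.1,-0.025,0.18,20],[-1,-0.1,-0.034,0.24,30],[-1,-0.1,-0.042,0.3,39],[-1,-0.1,-0.051,0.36,39],[-1,-0.1,-0.051,0.36,39],[-1,-0.1,-0.051,0.36,39],[-1,-0.1,-0.051,0.36,39]]}}

```text
time_s: 19.75
tool_pos: [0.5825, -0.0142, 0.2552]
tool_rot: [-117.4, 90.0, 141.7]
force: [-0.0, 0.6, -0.3]
grip_width: 0.0001
```

```bash
python3 - <<'E'
from h import *
o=st(); print(np.round(R.from_euler('xyz',o['tool_rot'],degrees=True).as_matrix(),3),np.round(o['qpos'],1))
im,W=shot('scene','scene6.png'); np.save('scene6.npy',W)
lip=np.array([.569,.385]);ux=np.array([.885,.465]);uy=np.array([-.465,.885])
q=W.reshape(-1,3); q=q[~np.isnan(q[:,0])]
s=(q[:,:2]-lip)@ux; y=(q[:,:2]-lip)@uy
m=(abs(y)<.04)&(s<-.06)&(s>-.2)&(q[:,2]>.11); print('lip top', m.sum(), s[m].min(), q[m,2].max(), np.c_[s[m],q[m,2]][np.argsort(-q[m,2])[:8]].round(4).tolist())
print(regions_of('scene','bin_lip')[0]['pixel'])
for r in regions_of('scene','t1')[:8]:
    w=W[r['pixels']]; w=w[~np.isnan(w[:,0])]; k=w[w[:,2]>.044]
    if len(k):print(round(r['p'],2),r['pixel'],len(k),np.median(k,0).round(4),cv2.minAreaRect(k[:,:2].astype(np.float32)))
a=cv2.imread('pics/scene6.png')[90:390,170:420]; cv2.imwrite('pics/sc6c.png',cv2.resize(a,(500,600),interpolation=cv2.INTER_CUBIC))
E
```

```text
t 19.75 tcp [ 0.5825 -0.0142  0.2552] [-117.35   89.97  141.69] F [-0.   0.6 -0.3] w 0.0001
[[-0.     0.982 -0.19 ]
 [ 0.    -0.19  -0.982]
 [-1.    -0.001 -0.   ]] [  29.9   12.8  -36.1   90.9    7.6   78.8 -108. ]
lip top 726 -0.1323964456247087 0.14984449867658667 [[-0.1265, 0.1498], [-0.1246, 0.1494], [-0.1275, 0.149], [-0.1289, 0.1487], [-0.1252, 0.1486], [-0.1281, 0.1486], [-0.1297, 0.1486], [-0.1281, 0.1484]]
[320.8, 329.6]
0.72 [374.0, 233.8] 102 [0.3965 0.0519 0.0457] ((0.3937216103076935, 0.05166609585285187), (0.032723285257816315, 0.04139750078320503), 85.13375091552734)
0.71 [314.8, 191.3] 139 [ 0.5865 -0.0534  0.0492] ((0.5882124900817871, -0.05411141738295555), (0.03947122022509575, 0.039590831845998764), 68.24292755126953)
0.7 [383.0, 269.4] 96 [0.367  0.1586 0.0451] ((0.3657608926296234, 0.1582220047712326), (0.04068788141012192, 0.032512303441762924), 45.8386116027832)
0.58 [316.8, 332.9] 4300 [0.5098 0.355  0.1013] ((0.5126273036003113, 0.35713937878608704), (0.1378708779811859, 0.18657957017421722), 28.877456665039062)
0.42 [330.8, 199.3] 133 [ 0.5289 -0.0395  0.0492] ((0.5290552973747253, -0.04065889120101929), (0.036183856427669525, 0.03803253173828125), 77.8677749633789)
```

View pics/sc6c.png

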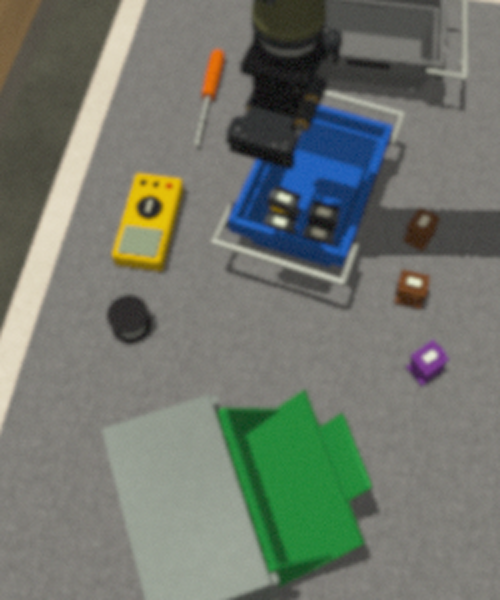

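{"name": "step_arm", "arguments": {"deltas": [[-1,0.06,0.006,-0.004,0],[-1,0.12,0.006,-0.004,0],[-1,0.17,0.006,-0.004,0],[-1,0.18,0.006,-0.004,0],[-1,0.184,0.006,-0.004,0],[-1,0.186,0.006,-0.004,0],[-1,0.186,0.006,-0.004,0]]}}

```text
time_s: 20.78
tool_pos: [0.5909, -0.0135, 0.0713]
tool_rot: [90.5, 89.8, -10.6]
force: [-0.5, -0.9, -0.0]
grip_width: 0.0008
```

{"name": "step_arm", "arguments": {"deltas": [[-1,0.002,0,0,0],[-1,0.003,0,0,0],[-1,0.003,0,0,0]]}}

```text
time_s: 21.15
tool_pos: [0.5909, -0.0135, 0.0696]
tool_rot: [76.1, 89.8, -25.0]
force: [-4.5, -0.3, 11.9]
grip_width: 0.0004
```

{"name": "step_arm", "arguments": {"deltas": [[-1,0,0,0.006,0],[-1,0,0,0.012,0],[-1,0,0,0.018,0],[-1,0,0,0.024,0],[-1,0,0,0.03,0],[-1,0,0,0.036,0],[-1,0,0,0.036,0]]}}

```text
time_s: 22.02
tool_pos: [0.5868, -0.0498, 0.0723]
tool_rot: [83.5, 89.4, -17.6]
force: [-1.6, -1.6, 22.6]
grip_width: 0.0005
```

```bash
cat > look.py <<'E'
from h import *
import sys
st(); n='scene'; im,W=shot(n,sys.argv[1]+'.png')
q=W.reshape(-1,3); q=q[~np.isnan(q[:,0])]
for r in regions_of(n,'t1')[:8]:
    w=W[r['pixels']]; w=w[~np.isnan(w[:,0])]; k=w[w[:,2]>np.percentile(w[:,2],95)-.006]
    if len(k)>10 and np.median(k[:,0])>.43:print(round(r['p'],2),r['pixel'],len(k),np.median(k,0).round(4),np.round(cv2.minAreaRect(k[:,:2].astype(np.float32))[0],4),round(cv2.minAreaRect(k[:,:2].astype(np.float32))[2]))
r=regions_of(n,'full_tote')[0]; w=W[r['pixels']]; w=w[~np.isnan(w[:,0])]
k=w[abs(w[:,2]-.09)<.012]; print('tote',cv2.minAreaRect(k[:,:2].astype(np.float32)))
a=im[130:260,260:400,::-1]; cv2.imwrite('pics/'+sys.argv[1]+'c.png',cv2.resize(a,(560,520),interpolation=cv2.INTER_CUBIC))
E
python3 look.py s7
```

```text
t 22.025 tcp [ 0.5868 -0.0498  0.0723] [ 83.52  89.45 -17.64] F [-1.6 -1.6 22.6] w 0.0005
0.73 [329.8, 196.9] 101 [ 0.5281 -0.0405  0.0501] [ 0.5296 -0.041 ] 74
0.49 [332.2, 203.5] 114 [ 0.533  -0.0051  0.0497] [0.5341 0.0069] 84
tote ((0.5252932906150818, 0.36237382888793945), (0.07667519897222519, 0.18414795398712158), 26.360097885131836)
```

View pics/s7c.png

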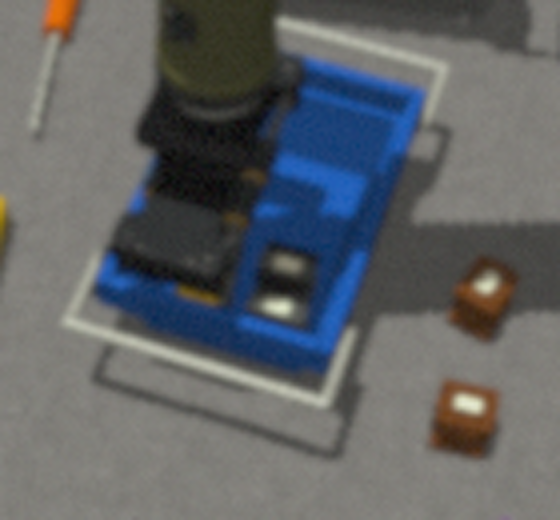

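{"name": "step_arm", "arguments": {"deltas": [[-1,-0.06,0,0,0],[-1,-0.12,0,0.04,0],[-1,-0.15,0,0.1,0],[-1,-0.15,0,0.15,0],[-1,-0.15,0,0.15,0]]}}

```text
time_s: 22.8
tool_pos: [0.5522, -0.2037, 0.2177]
tool_rot: [23.1, 89.7, -78.6]
force: [0.6, 0.9, 0.5]
grip_width: 0.0006
```

```bash
python3 look.py s8
```

```text
t 22.8 tcp [ 0.5522 -0.2037  0.2177] [ 23.12  89.74 -78.62] F [0.6 0.9 0.5] w 0.0006
0.74 [326.7, 178.4] 1030 [ 0.5543 -0.0423  0.0915] [ 0.5503 -0.0775] 78
0.7 [312.3, 188.5] 144 [ 0.5877 -0.0597  0.0493] [ 0.5879 -0.0607] 78
0.69 [333.2, 201.4] 104 [ 0.5308 -0.0055  0.0495] [ 0.5313 -0.0071] 80
0.61 [329.6, 196.0] 110 [ 0.5295 -0.0395  0.0501] [ 0.5299 -0.0401] 70
0.41 [310.9, 199.2] 108 [ 0.5877 -0.015   0.0498] [ 0.5881 -0.0167] 80
tote ((0.5511901378631592, -0.08173476159572601), (0.31726083159446716, 0.18537841737270355), 78.68307495117188)
```

View pics/s8c.png

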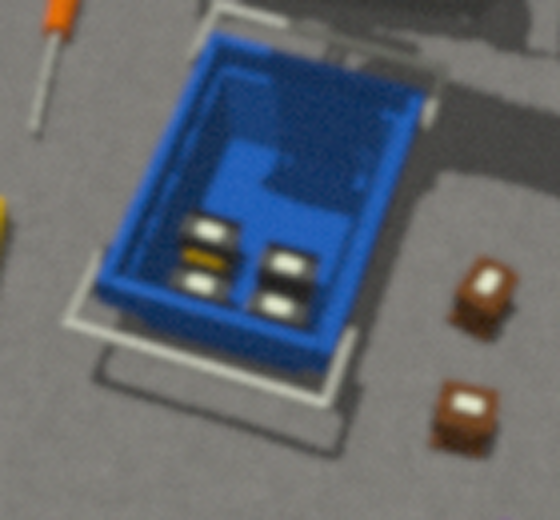

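{"name": "step_arm", "arguments": {"deltas": [[-1,0,0.004,-0.06,0],[-1,0,0.008,-0.12,0],[-1,0.05,0.008,-0.149,0],[-1,0.1,0.008,-0.149,0],[-1,0.14,0.008,-0.149,0],[-1,0.146,0.008,-0.149,0],[-1,0.148,0.008,-0.149,0],[-1,0.149,0.008,-0.149,0],[-1,0.149,0.008,-0.149,0]]}}

```text
time_s: 24.08
tool_pos: [0.5893, -0.0478, 0.0698]
tool_rot: [-96.1, 89.8, 163.0]
force: [-8.0, 2.0, 14.7]
grip_width: 0.0007
```

{"name": "step_arm", "arguments": {"deltas": [[-1,0,0,0.004,0],[-1,0,0,0.008,0],[-1,0,0,0.012,0]]}}

```text
time_s: 24.45
tool_pos: [0.5899, -0.0553, 0.0707]
tool_rot: [161.3, 89.6, 60.5]
force: [-3.8, 10.6, 15.9]
grip_width: 0.0003
```

{"name": "step_arm", "arguments": {"deltas": [[-1,0,0,0.004,0],[-1,0,0,0.008,0],[-1,0,0,0.012,0]]}}

```text
time_s: 24.82
tool_pos: [0.5897, -0.0623, 0.0738]
tool_rot: [156.2, 89.2, 55.6]
force: [-6.2, 16.7, 31.0]
grip_width: 0.0005
```

{"name": "step_arm", "arguments": {"deltas": [[-1,0,0,0.006,0],[-1,0,0,0.012,0],[-1,0,0,0.018,0],[-1,0,0,0.024,0]]}}

```text
time_s: 25.32
tool_pos: [0.5815, -0.0983, 0.0682]
tool_rot: [69.4, 89.9, -31.7]
force: [0.4, -0.7, 1.7]
grip_width: 0.0006
```

```bash
python3 look.py s9
```

```text
t 25.325 tcp [ 0.5815 -0.0983  0.0682] [ 69.37  89.93 -31.69] F [ 0.4 -0.7  1.7] w 0.0006
0.71 [331.9, 204.4] 100 [ 0.5312 -0.006   0.0496] [ 0.5309 -0.0076] 75
0.41 [312.2, 197.7] 65 [ 0.5832 -0.0155  0.0506] [ 0.5842 -0.016 ] 81
tote ((0.5509713888168335, -0.0784951001405716), (0.3127738833427429, 0.1863664984703064), 78.79032135009766)
```

{"name": "step_arm", "arguments": {"deltas": [[-1,-0.06,0,0,0],[-1,-0.12,0,0.04,0],[-1,-0.15,0,0.1,0],[-1,-0.15,0,0.1,0]]}}

```text
time_s: 25.98
tool_pos: [0.5614, -0.2013, 0.2193]
tool_rot: [41.3, 89.8, -60.1]
force: [-0.0, 0.2, -0.3]
grip_width: 0.0005
```

```bash
python3 look.py s10
```

```text
t 25.975 tcp [ 0.5614 -0.2013  0.2193] [ 41.32  89.79 -60.15] F [-0.   0.2 -0.3] w 0.0005
0.67 [311.9, 198.4] 97 [ 0.5877 -0.0151  0.0503] [ 0.5867 -0.0059] 9
0.54 [313.8, 190.1] 113 [ 0.5876 -0.0581  0.0495] [ 0.5866 -0.0611] 78
0.52 [331.2, 202.1] 103 [ 0.5329 -0.006   0.0502] [ 0.5334 -0.0073] 90
tote ((0.5506020784378052, -0.08173806965351105), (0.3174937963485718, 0.18688064813613892), 78.81587982177734)
```

View pics/s10c.png

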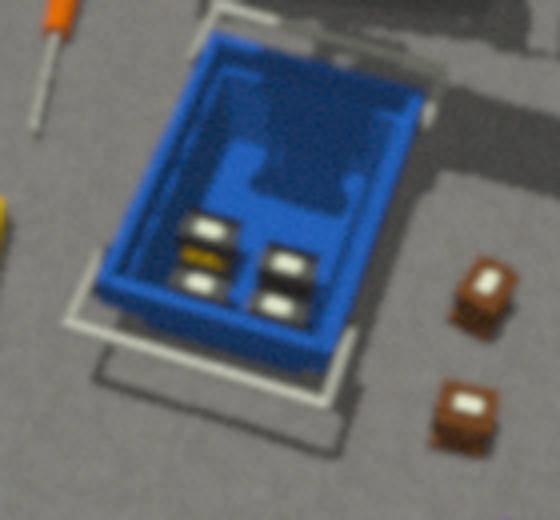

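{"name": "step_arm", "arguments": {"deltas": [[1,-0.04,0,-0.04,10],[1,-0.08,0,-0.08,20],[1,-0.12,0,-0.12,30],[1,-0.16,0,-0.16,40],[1,-0.2,0,-0.2,50],[1,-0.24,0,-0.25,60],[1,-0.28,0,-0.3,70],[1,-0.28,0,-0.35,80],[1,-0.28,0,-0.4,90],[1,-0.28,0,-0.4,90],[1,-0.28,0,-0.4,90]]}}

```text
time_s: 27.5
tool_pos: [0.6434, 0.0327, 0.4063]
tool_rot: [-42.1, 83.7, 147.3]
force: [-7.1, -36.0, 31.9]
grip_width: 0.0866
```

```bash
python3 - <<'E'
from h import *
o=st(); M=R.from_euler('xyz',o['tool_rot'],degrees=True).as_matrix(); print(M.round(2), np.round(o['qpos'],1))
im,W=shot('scene','grip.png'); L=(W.reshape(-1,3)-o['tool_pos'])@M
L=L[~np.isnan(L[:,0])]
L=L[(abs(L[:,1])<.06)&(abs(L[:,2])<.12)&(L[:,0]<.03)&(L[:,0]>-.06)]
for a in np.arange(-.06,.03,.006):
    k=L[(L[:,0]>=a)&(L[:,0]<a+.006)]
    for s in(1,-1):
        z=s*k[s*k[:,2]>0,2]; y=k[s*k[:,2]>0,1]
        if len(z)>2: print(round(a,3),s,len(z),np.percentile(z,[2,50,98]).round(4),np.percentile(y,[2,98]).round(4))
m=camera_model('scene'); p=rot(m).T@(np.array(o['tool_pos'])-m['xyz']); u=int(m['fx']*p[0]/p[2]+m['cx']);v=int(m['fy']*p[1]/p[2]+m['cy']);print(u,v)
a=im[max(0,v-50):v+50,max(0,u-60):u+60,::-1]; cv2.imwrite('pics/gripc.png',cv2.resize(a,None,fx=5,fy=5,interpolation=cv2.INTER_CUBIC))
E
```

```text
t 27.5 tcp [0.6434 0.0327 0.4063] [-42.1   83.69 147.27] F [ -7.1 -36.   31.9] w 0.0866
[[-0.09  0.16 -0.98]
 [ 0.06 -0.98 -0.17]
 [-0.99 -0.07  0.08]] [ -43.1   33.6   71.2   63.4  -34.3  108.4 -154.2]
-0.06 1 33 [0.0503 0.0662 0.0849] [-0.0371 -0.0336]
-0.06 -1 44 [0.0487 0.0648 0.0872] [-0.0385 -0.0044]
-0.054 -1 9 [0.0487 0.0809 0.0859] [-0.0375  0.0058]
-0.042 -1 7 [0.0487 0.0496 0.0512] [-0.0134  0.006 ]
-0.036 1 9 [0.0447 0.0487 0.0564] [-0.0108 -0.0026]
-0.036 -1 17 [0.044  0.0506 0.0586] [-0.0124  0.0033]
-0.03 1 15 [0.0443 0.0506 0.0565] [-0.0112 -0.0073]
-0.03 -1 27 [0.044  0.0483 0.0582] [-0.0119  0.0037]
-0.024 1 13 [0.0437 0.0499 0.0554] [-0.0101 -0.0064]
-0.024 -1 19 [0.044  0.0494 0.0565] [-0.0125  0.0064]
-0.018 1 16 [0.044  0.0494 0.0535] [-0.0113 -0.0068]
-0.018 -1 12 [0.0441 0.0457 0.0539] [-0.0111 -0.0002]
-0.012 1 11 [0.0447 0.0489 0.0529] [-0.012  -0.0069]
-0.012 -1 19 [0.0438 0.0474 0.0536] [-0.0102  0.0078]
-0.006 1 8 [0.0442 0.0473 0.0523] [-0.0098 -0.0072]
-0.006 -1 12 [0.0439 0.0483 0.0524] [-0.0111  0.0065]
-0.0 1 12 [0.0438 0.0489 0.0521] [-0.0103 -0.0035]
-0.0 -1 15 [0.0439 0.0454 0.0512] [-0.0098  0.0097]
0.006 1 11 [0.0433 0.0473 0.0517] [-0.0108 -0.0077]
0.006 -1 11 [0.0441 0.0483 0.0527] [-0.0097 -0.0037]
0.012 1 9 [0.0446 0.0469 0.0512] [-0.0121 -0.0059]
0.012 -1 15 [0.0435 0.0452 0.0513] [-0.0101  0.0099]
281 123
```

View pics/gripc.png

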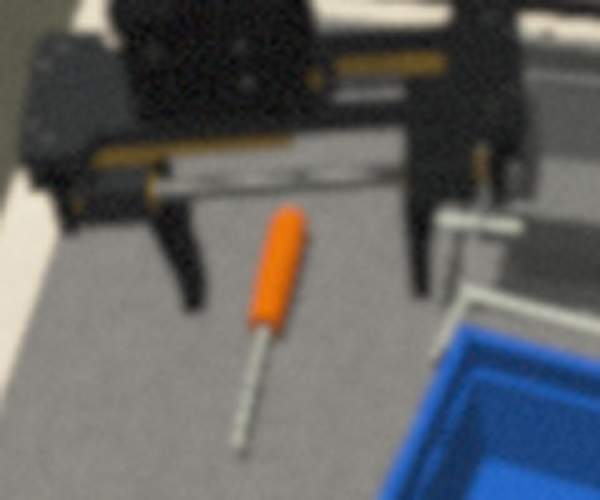

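Fingertips are about 8 mm thick at the ends, so a pinch across the tote's short axis will fit. The wrist is at its limit, so I'll turn back the other way.

{"name": "step_arm", "arguments": {"deltas": [[0.2,0.02,0.02,0,-10],[0.2,0.04,0.04,0,-20],[0.2,0.06,0.07,0,-30],[0.2,0.08,0.1,0,-40],[0.2,0.1,0.13,0,-50],[0.2,0.12,0.16,0,-60],[0.2,0.14,0.19,0,-70],[0.2,0.16,0.22,0,-80],[0.2,0.18,0.25,0,-90],[0.2,0.18,0.25,0,-90]]}}

```text
time_s: 28.8
tool_pos: [0.6655, -0.2075, 0.2074]
tool_rot: [-132.2, 83.6, 146.9]
force: [-0.5, 1.1, -0.6]
grip_width: 0.0518
```

```bash
python3 - <<'E'
from h import *
o=st(); M=R.from_euler('xyz',o['tool_rot'],degrees=True).as_matrix(); print(M.round(2), np.round(o['qpos'],1))
E
```

```text
t 28.8 tcp [ 0.6655 -0.2075  0.2074] [-132.17   83.57  146.86] F [-0.5  1.1 -0.6] w 0.0518
[[-0.09  0.98  0.15]
 [ 0.06  0.16 -0.99]
 [-0.99 -0.08 -0.08]] [-13.9  36.6  48.4  73.1 -26.9  88.  -48.5]
```

{"name": "step_arm", "arguments": {"deltas": [[0.2,0,0,0,0],[0.2,0,0,0,0]]}}

```text
time_s: 29.05
tool_pos: [0.6683, -0.2053, 0.2122]
tool_rot: [-133.9, 84.0, 145.4]
force: [0.5, -0.4, -0.5]
grip_width: 0.0525
```

```bash
python3 - <<'E'
from h import *
o=st(); M=R.from_euler('xyz',o['tool_rot'],degrees=True).as_matrix(); print(M.round(3), np.round(o['qpos'],1))
E
```

```text
t 29.05 tcp [ 0.6683 -0.2053  0.2122] [-133.86   83.97  145.43] F [ 0.5 -0.4 -0.5] w 0.0525
[[-0.086  0.984  0.158]
 [ 0.06   0.164 -0.985]
 [-0.994 -0.076 -0.073]] [-14.2  36.4  48.6  72.9 -26.9  88.1 -48.5]
```

{"name": "step_arm", "arguments": {"deltas": [[0.2,-0.02,-0.006,0.06,0],[0.2,-0.04,-0.012,0.12,0],[0.2,-0.058,-0.018,0.18,0],[0.2,-0.058,-0.018,0.24,0],[0.2,-0.058,-0.018,0.283,0],[0.2,-0.058,-0.018,0.283,0]]}}

```text
time_s: 29.8
tool_pos: [0.6965, -0.4977, 0.2462]
tool_rot: [-131.5, 83.7, 147.3]
force: [-1.0, 0.3, -1.1]
grip_width: 0.0521
```

```bash
cat > tilt.py <<'E'
from h import *
o=st(); M=R.from_euler('xyz',o['tool_rot'],degrees=True).as_matrix(); print(M.round(3), np.round(o['qpos'],1))
E
python3 tilt.py
```

```text
t 29.8 tcp [ 0.6965 -0.4977  0.2462] [-131.52   83.74  147.3 ] F [-1.   0.3 -1.1] w 0.0521
[[-0.092  0.984  0.15 ]
 [ 0.059  0.156 -0.986]
 [-0.994 -0.082 -0.072]] [ 23.7  59.1  44.4  26.3 -36.6 107.1 -38.9]
```

{"name": "step_arm", "arguments": {"deltas": [[0.2,0,0.015,0.014,0],[0.2,0,0.029,0.028,0],[0.2,0,0.043,0.041,0],[0.2,0,0.043,0.041,0],[0.2,0,0.043,0.041,0]]}}

```text
time_s: 30.42
tool_pos: [0.7317, -0.5107, 0.2379]
tool_rot: [-133.3, 85.2, 146.1]
force: [0.5, 0.9, 0.1]
grip_width: 0.0523
```

```bash
python3 tilt.py
```

```text
t 30.425 tcp [ 0.7317 -0.5107  0.2379] [-133.25   85.22  146.08] F [0.5 0.9 0.1] w 0.0523
[[-0.069  0.985  0.16 ]
 [ 0.046  0.164 -0.985]
 [-0.997 -0.061 -0.057]] [ 32.   69.3  52.7   3.4 -51.6 113.4 -45.8]
```

{"name": "step_arm", "arguments": {"deltas": [[0.2,0,0.03,0.029,0],[0.2,0,0.06,0.057,0],[0.2,0,0.06,0.057,0],[0.2,0,0.06,0.057,0]]}}

```text
time_s: 30.92
tool_pos: [0.7546, -0.5254, 0.2125]
tool_rot: [-130.8, 88.3, 148.5]
force: [-0.2, 0.1, 0.3]
grip_width: 0.0523
```

```bash
python3 tilt.py
```

```text
t 30.925 tcp [ 0.7546 -0.5254  0.2125] [-130.83   88.28  148.51] F [-0.2  0.1  0.3] w 0.0523
[[-0.026  0.986  0.162]
 [ 0.016  0.162 -0.987]
 [-1.    -0.023 -0.02 ]] [ 31.9  71.2  64.9   3.4 -63.8 109.  -45.6]
```

{"name": "step_arm", "arguments": {"deltas": [[0.2,0,0.025,0.024,0],[0.2,0,0.035,0.033,0],[0.2,0,0.035,0.033,0]]}}

```text
time_s: 31.3
tool_pos: [0.7658, -0.5358, 0.1983]
tool_rot: [-40.2, 89.9, -121.0]
force: [0.3, 0.3, -0.6]
grip_width: 0.0522
```

```bash
python3 tilt.py
```

```text
t 31.3 tcp [ 0.7658 -0.5358  0.1983] [ -40.24   89.92 -121.04] F [ 0.3  0.3 -0.6] w 0.0522
[[-0.001  0.987  0.16 ]
 [-0.001  0.16  -0.987]
 [-1.    -0.001  0.001]] [ 32.   72.2  66.9   3.4 -65.9 106.5 -45.5]
```

{"name": "step_arm", "arguments": {"deltas": [[0.2,-0.03,-0.011,-0.05,0],[0.2,-0.052,-0.022,-0.1,-10],[0.2,-0.052,-0.033,-0.15,-20],[0.2,-0.052,-0.044,-0.2,-30],[0.2,-0.052,-0.055,-0.25,-40],[0.2,-0.052,-0.066,-0.3,-50],[0.2,-0.052,-0.077,-0.36,-60],[0.2,-0.052,-0.088,-0.42,-70],[0.2,-0.052,-0.095,-0.47,-70],[0.2,-0.052,-0.102,-0.5,-70],[0.2,-0.052,-0.102,-0.5,-70],[0.2,-0.052,-0.102,-0.5,-70]]}}

```text
time_s: 32.8
tool_pos: [0.5849, -0.0599, 0.2503]
tool_rot: [-81.6, 89.9, -92.5]
force: [-0.4, -1.1, -0.9]
grip_width: 0.0524
```

```bash
python3 tilt.py; python3 look.py s11
```

```text
t 32.8 tcp [ 0.5849 -0.0599  0.2503] [-81.61  89.9  -92.47] F [-0.4 -1.1 -0.9] w 0.0524
[[-0.     0.188  0.982]
 [-0.002  0.982 -0.188]
 [-1.    -0.002  0.   ]] [-52.5  20.6  69.9  93.5 -19.5  79.8   8.8]
t 32.8 tcp [ 0.5849 -0.0599  0.2503] [-81.61  89.9  -92.47] F [-0.4 -1.1 -0.9] w 0.0524
0.68 [331.4, 193.7] 124 [ 0.5301 -0.0391  0.0495] [ 0.5298 -0.039 ] 81
0.49 [313.6, 189.6] 121 [ 0.5882 -0.0602  0.0492] [ 0.5875 -0.0605] 75
tote ((0.5508390069007874, -0.08066383004188538), (0.31441259384155273, 0.18622460961341858), 78.81421661376953)
```

{"name": "step_arm", "arguments": {"deltas": [[0.2,0.06,0,0,0],[0.2,0.12,0,0,0],[0.2,0.17,0,0,0],[0.2,0.18,0,0,0],[0.2,0.186,0,0,0],[0.2,0.19,0,0,0],[0.2,0.19,0,0,0]]}}

```text
time_s: 33.83
tool_pos: [0.5901, -0.0623, 0.0672]
tool_rot: [0.0, 89.4, -10.9]
force: [-7.4, 1.7, 32.4]
grip_width: 0.0517
```

{"name": "step_arm", "arguments": {"deltas": [[0.2,-0.012,0,0,0],[0.2,-0.012,0.002,-0.005,0],[0.2,-0.012,0.002,-0.005,0],[0.2,-0.012,0.002,-0.005,0]]}}

```text
time_s: 34.33
tool_pos: [0.5798, -0.0563, 0.0714]
tool_rot: [-122.3, 89.9, -133.1]
force: [-0.2, -0.2, -0.5]
grip_width: 0.0517
```

{"name": "step_arm", "arguments": {"deltas": [[0.2,0.006,0,0,0],[0.2,0.01,0,0,0],[0.2,0.01,0,0,0]]}}

```text
time_s: 34.7
tool_pos: [0.5875, -0.0581, 0.0687]
tool_rot: [0.9, 89.2, -9.9]
force: [0.4, 0.5, 32.6]
grip_width: 0.0521
```

{"name": "step_arm", "arguments": {"deltas": [[0.2,-0.012,0,0,0],[0.2,-0.012,0,0.0035,0],[0.2,-0.012,0,0.0035,0],[0.2,-0.012,0,0.0035,0]]}}

```text
time_s: 35.2
tool_pos: [0.5829, -0.057, 0.073]
tool_rot: [-131.0, 89.8, -141.9]
force: [0.1, 0.5, 0.4]
grip_width: 0.0522
```

{"name": "step_arm", "arguments": {"deltas": [[0.2,0.005,0,0,0],[0.2,0.009,0,0,0],[0.2,0.009,0,0,0]]}}

```text
time_s: 35.58
tool_pos: [0.5875, -0.058, 0.0686]
tool_rot: [-3.0, 89.6, -13.9]
force: [-1.2, 0.5, 19.0]
grip_width: 0.0521
```

{"name": "step_arm", "arguments": {"deltas": [[0.2,-0.012,0,0,0],[0.2,-0.012,0,0.005,0],[0.2,-0.012,0,0.005,0],[0.2,-0.012,0,0.005,0]]}}

```text
time_s: 36.08
tool_pos: [0.5881, -0.058, 0.0763]
tool_rot: [-125.3, 89.8, -136.1]
force: [-0.0, 0.4, -0.3]
grip_width: 0.0522
```

{"name": "step_arm", "arguments": {"deltas": [[0.2,0.005,0,0,0],[0.2,0.01,0,0,0],[0.2,0.013,0,0,0],[0.2,0.013,0,0,0]]}}

```text
time_s: 36.58
tool_pos: [0.5866, -0.0578, 0.0632]
tool_rot: [-164.0, 89.7, -174.9]
force: [-5.5, 0.5, 3.9]
grip_width: 0.0518
```

```bash
python3 look.py s12
```

```text
t 36.575 tcp [ 0.5866 -0.0578  0.0632] [-164.03   89.71 -174.87] F [-5.5  0.5  3.9] w 0.0518
0.58 [330.3, 204.5] 99 [ 0.5333 -0.0051  0.0499] [ 0.5322 -0.0074] 79
0.44 [330.3, 196.8] 132 [ 0.5322 -0.0374  0.0501] [ 0.5324 -0.0335] 87
0.37 [315.8, 330.3] 548 [0.56   0.3832 0.1524] [0.5109 0.362 ] 28
tote ((0.5529822111129761, -0.0816790908575058), (0.31710198521614075, 0.18755048513412476), 78.85945892333984)
```

View pics/s12c.png

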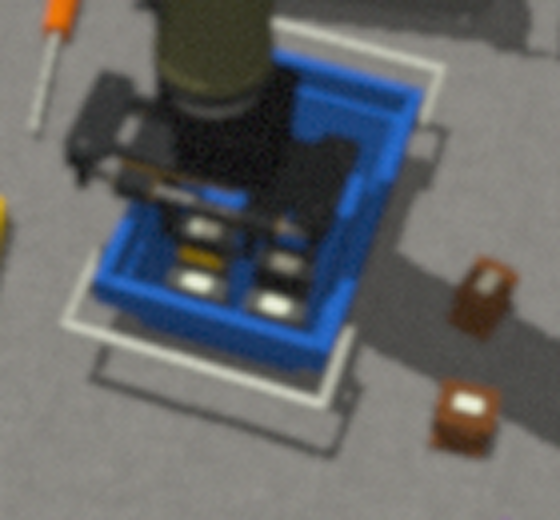

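{"name": "step_arm", "arguments": {"deltas": [[-0.3,0,0,0,0],[-0.3,0,0,0,0],[-0.3,0,0,0,0],[-0.3,0,0,0,0],[-0.3,0,0,-0.004,0],[-0.3,0,0,-0.007,0],[-0.3,0,0,-0.007,0]], "newtons": 20}}

```text
time_s: 37.6
tool_pos: [0.5814, -0.0566, 0.064]
tool_rot: [-112.1, 89.9, -123.0]
force: [0.5, 0.8, -1.1]
grip_width: 0.0416
```

{"name": "step_arm", "arguments": {"deltas": [[0.13,0,0,0,0],[0.13,0,0,0,0],[0.13,0,0,0,0],[0.13,0.006,0,0,0],[0.13,0.012,0,0,0],[0.13,0.013,0,0,0],[0.13,0.013,0,0,0]]}}

```text
time_s: 38.48
tool_pos: [0.5816, -0.0569, 0.0509]
tool_rot: [-108.6, 89.9, -119.4]
force: [0.3, 0.8, -0.7]
grip_width: 0.0494
```

{"name": "step_arm", "arguments": {"deltas": [[-0.4,0,0,0,0],[-0.4,0,0,0,0],[-0.4,0,0,0,0],[-0.4,0,0,0,0]], "newtons": 50}}

```text
time_s: 38.98
tool_pos: [0.5815, -0.0568, 0.051]
tool_rot: [-112.9, 89.9, -123.7]
force: [-0.3, -0.1, 0.3]
grip_width: 0.0417
```

{"name": "step_arm", "arguments": {"deltas": [[-0.4,-0.02,0,0,0],[-0.4,-0.06,0,0,0],[-0.4,-0.12,0,0,0],[-0.4,-0.18,0,0,0],[-0.4,-0.22,0,0,0]]}}

```text
time_s: 39.6
tool_pos: [0.5824, -0.0574, 0.2753]
tool_rot: [-7.4, 89.8, -18.3]
force: [0.4, 0.2, -2.2]
grip_width: 0.0417
```

{"name": "step_arm", "arguments": {"deltas": [[-0.4,0,0.03,-0.01,0],[-0.4,0,0.08,-0.024,10],[-0.4,0,0.13,-0.04,20],[-0.4,0,0.18,-0.055,30],[-0.4,0,0.23,-0.07,40],[-0.4,0,0.28,-0.086,51],[-0.4,0,0.33,-0.1,51],[-0.4,0,0.363,-0.111,51],[-0.4,0,0.363,-0.111,51],[-0.4,0,0.363,-0.111,51]]}}

```text
time_s: 40.85
tool_pos: [0.5415, 0.3195, 0.2713]
tool_rot: [-21.8, 89.9, -83.7]
force: [0.2, -1.0, -1.9]
grip_width: 0.042
```

```bash
python3 tilt.py; python3 look.py s13
```

```text
t 40.85 tcp [0.5415 0.3195 0.2713] [-21.76  89.87 -83.67] F [ 0.2 -1.  -1.9] w 0.042
[[ 0.     0.882  0.471]
 [-0.002  0.471 -0.882]
 [-1.    -0.001  0.002]] [-81.4  25.5  65.9  85.6 -23.2  83.9 -77. ]
t 40.85 tcp [0.5415 0.3195 0.2713] [-21.76  89.87 -83.67] F [ 0.2 -1.  -1.9] w 0.042
tote ((0.5475860238075256, -0.08148844540119171), (0.02078731171786785, 0.3609873950481415), 17.873184204101562)
```

{"name": "step_arm", "arguments": {"deltas": [[-0.4,0.05,0,0,0],[-0.4,0.1,0,0,0],[-0.4,0.118,0,0,0],[-0.4,0.118,0,0,0],[0.4,0.118,0,0,0],[0.4,0.118,0,0,0],[0.4,0.118,0,0,0],[0.4,0.09,0,0,0],[0.4,0.04,0,0,0],[0.4,0,0,0,0],[0.2,0,0,0,0]]}}

```text
time_s: 42.38
tool_pos: [0.543, 0.3213, 0.2745]
tool_rot: [85.7, 89.7, 23.9]
force: [0.1, -0.3, 0.3]
grip_width: 0.0569
```

```bash
python3 look.py s14; python3 - <<'E'
from h import *
im,W=shot('top','top14.png')
c=np.array([.5512,-.0807]);e=np.array([.19,.982]);f=np.array([.982,-.19])
for r in regions_of('top','t1')[:8]:
    w=W[r['pixels']]; w=w[~np.isnan(w[:,0])]; k=w[w[:,2]>np.percentile(w[:,2],95)-.007]
    if len(k)>10:
        b=cv2.minAreaRect(k[:,:2].astype(np.float32)); print(round(r['p'],2),r['pixel'],len(k),np.median(k,0).round(4),np.round(b[0],4),np.round(b[1],3),round(b[2]))
q=W.reshape(-1,3); q=q[~np.isnan(q[:,0])]
m=(q[:,2]>.078)&(q[:,2]<.1)&(abs(q[:,0]-.55)<.16)&(q[:,1]<.10)&(q[:,1]>-.265); print(cv2.minAreaRect(q[m,:2].astype(np.float32)))
E
```

```text
t 42.375 tcp [0.543  0.3213 0.2745] [85.74 89.69 23.91] F [ 0.1 -0.3  0.3] w 0.0569
0.42 [296.3, 325.1] 39 [0.5739 0.336  0.0665] [0.5727 0.3395] 28
0.5 [284.0, 262.0] 109 [0.3648 0.1608 0.0465] [0.365  0.1598] [0.041 0.033] 41
0.44 [343.3, 213.2] 79 [ 0.5288 -0.0393  0.0511] [ 0.529  -0.0388] [0.032 0.037] 77
((0.5524318814277649, -0.08017061650753021), (0.31465935707092285, 0.18975773453712463), 78.86832427978516)Traceback (most recent call last):
  File "look.py", line 8, in <module>
    r=regions_of(n,'full_tote')[0]; w=W[r['pixels']]; w=w[~np.isnan(w[:,0])]
      ~~~~~~~~~~~~~~~~~~~~~~~~~^^^
IndexError: list index out of range
```

{"name": "step_arm", "arguments": {"deltas": [[0.24,0,-0.03,0.052,-10],[0.24,0,-0.06,0.104,-20],[0.24,0,-0.09,0.156,-30],[0.24,0,-0.12,0.208,-40],[0.24,0,-0.15,0.26,-51],[0.24,0,-0.181,0.313,-51],[0.24,0,-0.181,0.313,-51],[0.24,0.06,-0.181,0.313,-51],[0.24,0.12,-0.181,0.313,-51],[0.24,0.16,-0.181,0.313,-51],[0.24,0.18,-0.181,0.313,-51],[0.24,0.18,-0.181,0.313,-51]]}}

```text
time_s: 44.12
tool_pos: [0.5284, -0.0405, 0.0902]
tool_rot: [-127.7, 89.8, -138.5]
force: [0.2, 0.5, 0.6]
grip_width: 0.0537
```

```bash
python3 tilt.py; python3 look.py s15
```

```text
t 44.125 tcp [ 0.5284 -0.0405  0.0902] [-127.73   89.76 -138.54] F [0.2 0.5 0.6] w 0.0537
[[-0.003  0.188  0.982]
 [-0.003  0.982 -0.188]
 [-1.    -0.003 -0.003]] [-52.   19.5  61.9 111.7 -19.6  60.5   7.7]
t 44.125 tcp [ 0.5284 -0.0405  0.0902] [-127.73   89.76 -138.54] F [0.2 0.5 0.6] w 0.0537
0.41 [329.6, 196.9] 83 [ 0.5309 -0.0406  0.0507] [ 0.5302 -0.0403] 72
tote ((0.5530858635902405, -0.08072294294834137), (0.3140990734100342, 0.18509823083877563), 78.83007049560547)
```

{"name": "step_arm", "arguments": {"deltas": [[0.24,0.01,0,0.002,0],[0.24,0.02,0,0.002,0],[0.24,0.025,0,0.002,0],[0.24,0.027,0,0.002,0]]}}

```text
time_s: 44.78
tool_pos: [0.5308, -0.0412, 0.0636]
tool_rot: [-114.9, 89.9, -125.8]
force: [0.1, 0.5, -0.6]
grip_width: 0.0536
```

Tip is below the transformer's top with no force. Go down to grip depth, close and lift.

{"name": "step_arm", "arguments": {"deltas": [[0.24,0.007,0,0,0],[0.24,0.013,0,0,0],[0.24,0.013,0,0,0],[-0.4,0.013,0,0,0],[-0.4,0.013,0,0,0],[-0.4,0.013,0,0,0],[-0.4,0.013,0,0,0],[-0.4,0.013,0,0,0]]}}

```text
time_s: 45.78
tool_pos: [0.531, -0.0412, 0.0509]
tool_rot: [-98.3, 89.9, -109.2]
force: [0.1, 0.2, -1.2]
grip_width: 0.0415
```

{"name": "step_arm", "arguments": {"deltas": [[-0.4,-0.02,0,0,0],[-0.4,-0.06,0,0,0],[-0.4,-0.12,0,0,0],[-0.4,-0.18,0,0,0],[-0.4,-0.22,0,0,0]]}}

```text
time_s: 46.4
tool_pos: [0.5321, -0.0419, 0.275]
tool_rot: [13.2, 89.8, 2.3]
force: [-0.6, 1.4, -1.4]
grip_width: 0.0419
```

{"name": "step_arm", "arguments": {"deltas": [[-0.4,0,0.03,-0.01,0],[-0.4,0,0.085,-0.024,10],[-0.4,0,0.14,-0.04,20],[-0.4,0,0.195,-0.055,30],[-0.4,0,0.25,-0.07,40],[-0.4,0,0.305,-0.086,51],[-0.4,0,0.36,-0.1,51],[-0.4,0,0.41,-0.114,51],[-0.4,0,0.427,-0.114,51],[-0.4,0,0.427,-0.114,51],[-0.4,0,0.427,-0.114,51]]}}

```text
time_s: 47.78
tool_pos: [0.5006, 0.3974, 0.2712]
tool_rot: [-23.1, 89.9, -85.2]
force: [0.0, 0.1, -2.0]
grip_width: 0.0418
```

{"name": "step_arm", "arguments": {"deltas": [[-0.4,0.05,0,0,0],[-0.4,0.1,0,0,0],[-0.4,0.118,0,0,0],[-0.4,0.118,0,0,0],[0.4,0.118,0,0,0],[0.4,0.118,0,0,0],[0.4,0.118,0,0,0],[0.4,0.09,0,0,0],[0.4,0.04,0,0,0],[0.4,0,0,0,0]]}}

```text
time_s: 49.02
tool_pos: [0.4998, 0.4001, 0.2728]
tool_rot: [22.7, 89.9, -39.1]
force: [0.2, 0.1, 0.1]
grip_width: 0.061
```

```bash
python3 tilt.py; sed -i "s/\[:8\]/[:10]/" look.py; python3 - <<'E'
from h import *
for n in('top','scene'):
    im,W=shot(n,n+'16.png')
    for r in regions_of(n,'t1')[:8]:
        w=W[r['pixels']]; w=w[~np.isnan(w[:,0])]; k=w[w[:,2]>np.percentile(w[:,2],95)-.007]
        if len(k)>10:
            b=cv2.minAreaRect(k[:,:2].astype(np.float32)); print(round(r['p'],2),r['pixel'],len(k),np.median(k,0).round(4),np.round(b[0],4),np.round(b[1],3),round(b[2]))
    q=W.reshape(-1,3); q=q[~np.isnan(q[:,0])]
    m=(q[:,2]>.078)&(q[:,2]<.1)&(abs(q[:,0]-.55)<.16)&(q[:,1]<.10)&(q[:,1]>-.265); print(cv2.minAreaRect(q[m,:2].astype(np.float32)))
    m=(q[:,2]>.042)&(q[:,2]<.056)&(abs(q[:,0]-.56)<.06)&(q[:,1]<.03)&(q[:,1]>-.2);k=q[m]
    for s in(k[k[:,0]>.56],k[k[:,0]<.56]):
        if len(s)>10: print('box',len(s),cv2.minAreaRect(s[:,:2].astype(np.float32)), s.min(0),s.max(0))
E
```

```text
t 49.025 tcp [0.4998 0.4001 0.2728] [ 22.69  89.95 -39.13] F [0.2 0.1 0.1] w 0.061
[[ 0.001  0.882  0.472]
 [-0.001  0.472 -0.882]
 [-1.     0.     0.001]] [-81.8  22.8  54.6  83.6 -18.5  83.1 -89. ]
0.7 [315.5, 253.4] 97 [0.3941 0.0518 0.047 ] [0.3925 0.0528] [0.034 0.039] 82
0.65 [228.3, 193.8] 35 [0.5844 0.3379 0.0769] [0.5834 0.3385] [0.012 0.054] 24
0.58 [336.2, 196.0] 90 [ 0.5886 -0.0151  0.0508] [ 0.5896 -0.014 ] [0.033 0.037] 72
((0.5524795651435852, -0.0803280770778656), (0.31494101881980896, 0.1900779753923416), 78.81190490722656)
box 204 ((0.5906155705451965, -0.08543508499860764), (0.213016539812088, 0.05857372283935547), 89.96874237060547) [ 0.56127379 -0.1919456   0.04203878] [0.61990433 0.02108749 0.05597899]
box 175 ((0.5293262004852295, -0.07930517196655273), (0.05697391927242279, 0.21312811970710754), 0.08240750432014465) [ 0.5009707  -0.18582826  0.04264898] [0.55796235 0.02726605 0.05587254]
0.67 [299.1, 323.3] 57 [0.5722 0.3411 0.0659] [0.5715 0.3396] [0.01  0.041] 28
0.63 [308.5, 198.4] 77 [ 0.5968 -0.0196  0.0499] [ 0.5929 -0.0191] [0.029 0.035] 86
((0.5530660152435303, -0.08233517408370972), (0.31662464141845703, 0.18747320771217346), 78.8061752319336)
box 190 ((0.5923620462417603, -0.10022959113121033), (0.19114959239959717, 0.05292946472764015), 86.91634368896484) [ 0.56113739 -0.19598069  0.04218517] [ 0.6199181  -0.00482714  0.05598277]
box 74 ((0.529232919216156, -0.18028555810451508), (0.009047545492649078, 0.05857691168785095), 78.75222778320312) [ 0.50068538 -0.18856607  0.04200796] [ 0.55809741 -0.17259354  0.0556877 ]
```

{"name": "step_arm", "arguments": {"deltas": [[0.24,0,-0.016,0.058,-10],[0.24,0,-0.032,0.116,-20],[0.24,0,-0.048,0.174,-30],[0.24,0,-0.064,0.232,-40],[0.24,0,-0.08,0.29,-51],[0.24,0,-0.098,0.35,-51],[0.24,0,-0.1155,0.41,-51],[0.24,0,-0.1155,0.41,-51],[0.24,0.06,-0.1155,0.41,-51],[0.24,0.12,-0.1155,0.41,-51],[0.24,0.18,-0.1155,0.41,-51],[0.24,0.18,-0.1155,0.41,-51]]}}

```text
time_s: 50.72
tool_pos: [0.5864, -0.0151, 0.0859]
tool_rot: [-154.7, 89.3, -165.5]
force: [-0.2, -0.3, 0.4]
grip_width: 0.0544
```

{"name": "step_arm", "arguments": {"deltas": [[0.24,0.01,0,0,0],[0.24,0.02,0,0,0],[0.24,0.025,0,0,0],[0.24,0.026,0,0,0]]}}

```text
time_s: 51.22
tool_pos: [0.5913, -0.0162, 0.0653]
tool_rot: [-81.5, 89.9, -92.4]
force: [-0.4, 0.7, 0.5]
grip_width: 0.054
```

Clear again: descend, grip, lift.

{"name": "step_arm", "arguments": {"deltas": [[0.24,0.007,0,0,0],[0.24,0.014,0,0,0],[0.24,0.014,0,0,0],[-0.4,0.014,0,0,0],[-0.4,0.014,0,0,0],[-0.4,0.014,0,0,0],[-0.4,0.014,0,0,0],[-0.4,0.014,0,0,0]]}}

```text
time_s: 52.22
tool_pos: [0.591, -0.0164, 0.0511]
tool_rot: [-106.5, 89.9, -117.4]
force: [-1.3, -0.0, 2.5]
grip_width: 0.0413
```

{"name": "step_arm", "arguments": {"deltas": [[-0.4,-0.02,0,0,0],[-0.4,-0.06,0,0,0],[-0.4,-0.12,0,0,0],[-0.4,-0.18,0,0,0],[-0.4,-0.22,0,0,0]]}}

```text
time_s: 52.85
tool_pos: [0.5921, -0.0165, 0.2754]
tool_rot: [2.1, 89.8, -8.7]
force: [0.0, 1.0, -1.9]
grip_width: 0.0417
```

{"name": "step_arm", "arguments": {"deltas": [[-0.4,0,0.03,-0.01,0],[-0.4,0,0.08,-0.024,10],[-0.4,0,0.13,-0.04,20],[-0.4,0,0.18,-0.06,30],[-0.4,0,0.23,-0.08,40],[-0.4,0,0.28,-0.1,51],[-0.4,0,0.317,-0.116,51],[-0.4,0,0.317,-0.116,51],[-0.4,0,0.317,-0.116,51]]}}

```text
time_s: 53.98
tool_pos: [0.5372, 0.3163, 0.2713]
tool_rot: [-15.4, 89.9, -77.2]
force: [-0.1, -0.4, -1.6]
grip_width: 0.0414
```

{"name": "step_arm", "arguments": {"deltas": [[-0.4,0.05,0,0,0],[-0.4,0.1,0,0,0],[-0.4,0.117,0,0,0],[-0.4,0.117,0,0,0],[0.4,0.117,0,0,0],[0.4,0.117,0,0,0],[0.4,0.117,0,0,0],[0.4,0.09,0,0,0],[0.4,0.04,0,0,0],[0.4,0,0,0,0]]}}

```text
time_s: 55.22
tool_pos: [0.5372, 0.3172, 0.2728]
tool_rot: [15.1, 89.9, -46.8]
force: [-0.1, 0.7, -0.0]
grip_width: 0.0609
```

```bash
python3 tilt.py; python3 - <<'E'
from h import *
for n in('top','scene'):
    im,W=shot(n,n+'17.png')
    for r in regions_of(n,'t1')[:8]:
        w=W[r['pixels']]; w=w[~np.isnan(w[:,0])]; k=w[w[:,2]>np.percentile(w[:,2],95)-.007]
        if len(k)>10:
            b=cv2.minAreaRect(k[:,:2].astype(np.float32)); print(round(r['p'],2),r['pixel'],len(k),np.median(k,0).round(4),np.round(b[0],4),np.round(b[1],3),round(b[2]))
    q=W.reshape(-1,3); q=q[~np.isnan(q[:,0])]
    m=(q[:,2]>.078)&(q[:,2]<.1)&(abs(q[:,0]-.55)<.16)&(q[:,1]<.10)&(q[:,1]>-.265); print(cv2.minAreaRect(q[m,:2].astype(np.float32)))
E
```

```text
t 55.225 tcp [0.5372 0.3172 0.2728] [ 15.06  89.94 -46.77] F [-0.1  0.7 -0. ] w 0.0609
[[ 0.001  0.882  0.472]
 [-0.001  0.472 -0.882]
 [-1.     0.     0.001]] [-78.6  21.9  59.8  86.2 -18.9  82.8 -80.1]
0.73 [284.2, 262.8] 98 [0.3646 0.1585 0.0463] [0.3649 0.1597] [0.04  0.034] 44
0.72 [343.1, 255.4] 107 [ 0.3857 -0.0485  0.0464] [ 0.385  -0.0492] [0.04  0.033] 64
0.63 [333.0, 211.3] 83 [ 0.5348 -0.0029  0.0511] [ 0.5337 -0.0022] [0.031 0.037] 83
0.25 [291.1, 143.9] 172 [0.7699 0.1541 0.0416] [0.7694 0.1551] [0.053 0.05 ] 16
((0.552437424659729, -0.08011776208877563), (0.3142056465148926, 0.18977059423923492), 78.81737518310547)
0.81 [297.0, 316.1] 118 [0.5689 0.3323 0.1035] [0.5664 0.3501] [0.026 0.081] 13
0.79 [381.7, 270.9] 187 [0.366  0.1596 0.0442] [0.3649 0.159 ] [0.042 0.035] 42
0.6 [373.9, 234.7] 160 [0.3937 0.0528 0.045 ] [0.3941 0.0507] [0.036 0.042] 82
((0.5536636710166931, -0.08188915252685547), (0.31472542881965637, 0.18657203018665314), 79.22955322265625)
```

{"name": "step_arm", "arguments": {"deltas": [[0.5,0,-0.025,0.048,-10],[0.5,0,-0.05,0.096,-20],[0.5,0,-0.075,0.144,-30],[0.5,0,-0.1,0.192,-40],[0.5,0,-0.125,0.24,-51],[0.5,0,-0.1485,0.29,-51],[0.5,0,-0.1485,0.29,-51],[0.5,0.06,-0.1485,0.29,-51],[0.5,0.12,-0.1485,0.29,-51],[0.5,0.18,-0.1485,0.29,-51],[0.5,0.19,-0.1485,0.29,-51],[0.5,0.19,-0.1485,0.29,-51]]}}

```text
time_s: 56.92
tool_pos: [0.5427, -0.0086, 0.0814]
tool_rot: [-112.1, 89.8, -122.9]
force: [-0.6, 0.4, 0.5]
grip_width: 0.0651
```

{"name": "step_arm", "arguments": {"deltas": [[0.5,0.008,0,0,0],[0.5,0.014,0,0,0],[0.5,0.017,0,0,0],[0.5,0.017,0,0,0]]}}

```text
time_s: 57.42
tool_pos: [0.5427, -0.0088, 0.0641]
tool_rot: [-100.8, 89.9, -111.6]
force: [-0.4, 0.9, -0.7]
grip_width: 0.0654
```

{"name": "step_arm", "arguments": {"deltas": [[0.0,0.003,0,0,0],[-0.4,0.003,0,0,0],[-0.4,0.003,0,0,0],[-0.4,0.003,0,0,0],[-0.4,0.003,0,0,0],[-0.4,0.003,0,0,0]], "newtons": 20}}

```text
time_s: 58.18
tool_pos: [0.5428, -0.0089, 0.061]
tool_rot: [-95.3, 89.9, -106.1]
force: [0.6, 0.4, -0.9]
grip_width: 0.0416
```

{"name": "step_arm", "arguments": {"deltas": [[0.2,0,0,0,0],[0.2,0,0,0,0],[0.2,0,0,0,0],[0.2,0.006,0,0,0],[0.2,0.01,0,0,0],[0.2,0.01,0,0,0]], "newtons": 50}}

```text
time_s: 58.92
tool_pos: [0.5423, -0.009, 0.0505]
tool_rot: [-117.7, 89.8, -128.6]
force: [-0.0, 0.3, 0.3]
grip_width: 0.0521
```

{"name": "step_arm", "arguments": {"deltas": [[-0.4,0,0,0,0],[-0.4,0,0,0,0],[-0.4,0,0,0,0],[-0.4,0,0,0,0]], "newtons": 50}}

```text
time_s: 59.42
tool_pos: [0.5428, -0.0089, 0.0511]
tool_rot: [-92.5, 89.9, -103.3]
force: [0.7, 0.5, 0.3]
grip_width: 0.0416
```

{"name": "step_arm", "arguments": {"deltas": [[-0.4,-0.02,0,0,0],[-0.4,-0.06,0,0,0],[-0.4,-0.12,0,0,0],[-0.4,-0.18,0,0,0],[-0.4,-0.22,0,0,0]]}}

```text
time_s: 60.05
tool_pos: [0.5435, -0.0095, 0.275]
tool_rot: [11.5, 89.8, 0.6]
force: [1.1, 0.3, 0.3]
grip_width: 0.0413
```

{"name": "step_arm", "arguments": {"deltas": [[-0.4,0,0.03,-0.01,0],[-0.4,0,0.08,-0.024,10],[-0.4,0,0.13,-0.04,20],[-0.4,0,0.18,-0.06,30],[-0.4,0,0.23,-0.08,40],[-0.4,0,0.28,-0.1,51],[-0.4,0,0.34,-0.12,51],[-0.4,0,0.386,-0.12,51],[-0.4,0,0.386,-0.12,51],[-0.4,0,0.386,-0.12,51]]}}

```text
time_s: 61.3
tool_pos: [0.498, 0.3918, 0.2711]
tool_rot: [-21.6, 89.8, -83.5]
force: [-0.4, -0.0, -0.2]
grip_width: 0.0416
```

{"name": "step_arm", "arguments": {"deltas": [[-0.4,0.05,0,0,0],[-0.4,0.1,0,0,0],[-0.4,0.117,0,0,0],[-0.4,0.117,0,0,0],[0.4,0.117,0,0,0],[0.4,0.117,0,0,0],[0.4,0.117,0,0,0],[0.4,0.09,0,0,0],[0.4,0.04,0,0,0],[0.4,0,0,0,0],[-1,0,-0.08,0,0],[-1,0,-0.15,0,0]]}}

```text
time_s: 62.8
tool_pos: [0.3912, 0.3351, 0.2716]
tool_rot: [-5.4, 89.7, -67.4]
force: [-1.4, -0.9, 2.4]
grip_width: 0.0478
```

```bash
python3 tilt.py; python3 - <<'E'
from h import *
lip=np.array([.569,.385]);ux=np.array([.885,.465]);uy=np.array([-.465,.885])
for n in('top','scene'):
    im,W=shot(n,n+'18.png')
    for r in regions_of(n,'t1')[:8]:
        w=W[r['pixels']]; w=w[~np.isnan(w[:,0])]
        if len(w)>10:
            m=np.median(w,0); print(n,round(r['p'],2),r['pixel'],len(w),m.round(3),'s',((m[:2]-lip)@ux).round(3),'y',((m[:2]-lip)@uy).round(3))
a=cv2.imread('pics/scene18.png')[250:400,210:410]; cv2.imwrite('pics/sc18c.png',cv2.resize(a,(800,600),interpolation=cv2.INTER_CUBIC))
E
```

```text
t 62.8 tcp [0.3912 0.3351 0.2716] [ -5.41  89.74 -67.44] F [-1.4 -0.9  2.4] w 0.0478
[[ 0.002  0.883  0.469]
 [-0.004  0.469 -0.883]
 [-1.    -0.     0.005]] [-103.1   -0.6   59.9  101.1    0.8   79.3 -105.4]
top 0.71 [283.2, 264.9] 153 [0.365 0.159 0.045] s -0.286 y -0.106
top 0.58 [207.1, 203.3] 21 [0.554 0.412 0.075] s -0.001 y 0.031
top 0.54 [231.1, 197.5] 209 [0.564 0.327 0.096] s -0.032 y -0.049
top 0.49 [209.5, 212.6] 217 [0.523 0.397 0.102] s -0.035 y 0.032
scene 0.94 [314.3, 348.9] 377 [0.519 0.404 0.103] s -0.035 y 0.04
scene 0.76 [300.3, 312.9] 351 [0.558 0.33  0.096] s -0.035 y -0.044
scene 0.72 [379.7, 205.2] 205 [ 0.389 -0.04   0.043] s -0.357 y -0.292
scene 0.56 [373.8, 233.3] 243 [0.398 0.057 0.043] s -0.304 y -0.211
```

View pics/sc18c.png

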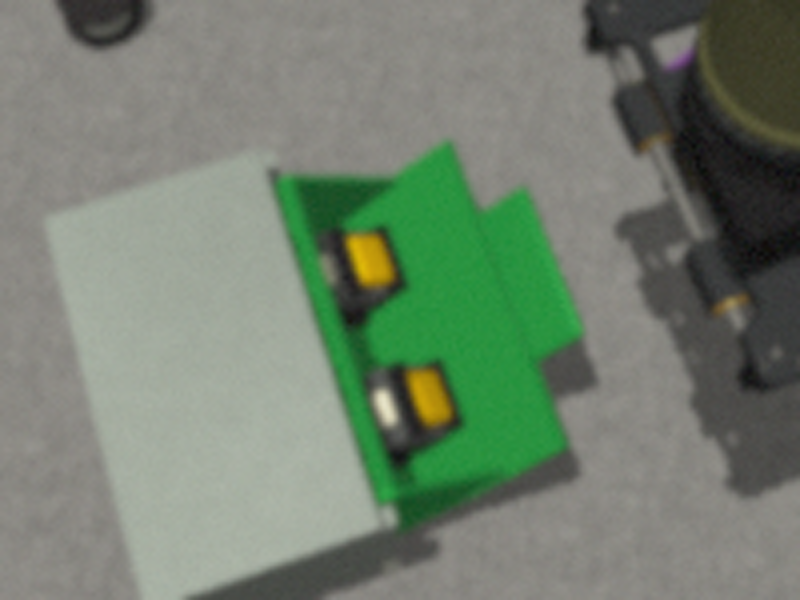

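{"name": "step_arm", "arguments": {"deltas": [[-1,0,0,0.02,0],[-1,0.05,0,0.04,0],[-1,0.1,0,0.04,0],[-1,0.132,0,0.04,0],[-1,0.132,0,0.04,0],[-1,0.132,0,0.04,0]]}}

```text
time_s: 63.75
tool_pos: [0.4119, 0.2998, 0.1405]
tool_rot: [5.3, 89.8, -56.7]
force: [1.0, 0.1, 1.0]
grip_width: 0.0005
```

```bash
python3 tilt.py; python3 - <<'E'
from h import *
p=np.array(monitor.get_obs()['tool_pos'])[:2]-[.569,.385]; print('s',p@[.885,.465],'y',p@[-.465,.885])
E
```

```text
t 63.75 tcp [0.4119 0.2998 0.1405] [  5.3   89.76 -56.72] F [1.  0.1 1. ] w 0.0005
[[ 0.002  0.883  0.469]
 [-0.004  0.469 -0.883]
 [-1.     0.     0.004]] [-97.2   9.2  63.2 111.8  -8.9  64.3 -92.5]
s -0.17860448919788982 y -0.0023219183005709215
```

{"name": "step_arm", "arguments": {"deltas": [[-1,0,0.015,0,0],[-1,0,0.03,0,0],[-1,-0.004,0.04,0,0],[-1,-0.012,0.05,0,0],[-1,-0.022,0.061,0,0],[-1,-0.03,0.074,0,0],[-1,-0.037,0.087,0,0],[-1,-0.042,0.098,0,0],[-1,-0.046,0.109,0,0],[-1,-0.05,0.12,0,0]]}}

```text
time_s: 65.0
tool_pos: [0.5163, 0.3575, 0.1897]
tool_rot: [-29.9, 89.9, -91.8]
force: [-0.8, -0.7, 0.3]
grip_width: 0.0004
```

{"name": "step_arm", "arguments": {"deltas": [[-1,-0.003,0.01,0,0],[-1,-0.005,0.02,0,0],[-1,-0.006,0.03,0,0],[-1,-0.007,0.038,0,0],[-1,-0.007,0.044,0,0],[-1,-0.007,0.048,0,0],[-1,-0.007,0.05,0,0],[-1,-0.007,0.05,0,0]]}}

```text
time_s: 66.0
tool_pos: [0.5556, 0.3787, 0.1963]
tool_rot: [-91.1, 89.3, -153.1]
force: [-12.9, -6.3, 9.5]
grip_width: 0.0007
```

```bash
python3 - <<'E'
from h import *
o=st();p=np.array(o['tool_pos'])[:2]-[.569,.385]; print('s',p@[.885,.465],'y',p@[-.465,.885])
E
```

```text
t 66.0 tcp [0.5556 0.3787 0.1963] [ -91.15   89.27 -153.06] F [-12.9  -6.3   9.5] w 0.0007
s -0.014750744594878693 y 0.0006201087556747574
```

{"name": "step_arm", "arguments": {"deltas": [[-1,0,-0.03,0,0],[-1,-0.06,-0.06,0,0],[-1,-0.1,-0.06,0.05,0],[-1,-0.1,-0.06,0.1,0],[-1,-0.1,-0.06,0.1,0]]}}

```text
time_s: 66.62
tool_pos: [0.5566, 0.2583, 0.2983]
tool_rot: [30.0, 89.8, -32.5]
force: [-0.1, -0.0, -1.0]
grip_width: 0.0005
```

```bash
python3 tilt.py; python3 - <<'E'
from h import *
for n in('scene','top'):
    im,W=shot(n,n+'19.png'); q=W.reshape(-1,3); q=q[~np.isnan(q[:,0])]
    m=(q[:,2]>0.185)&(q[:,2]<.22)&(np.hypot(q[:,0]-.569,q[:,1]-.385)<.07); p=q[m]; print(n,'lip',cv2.minAreaRect(p[:,:2].astype(np.float32)),p[:,2].max())
    for c,nm in(((.5525,-.0805),'blue'),((.493,-.387),'grey')):
        m=(q[:,2]>.078)&(q[:,2]<.102)&(abs(q[:,0]-c[0])<.2)&(abs(q[:,1]-c[1])<(.185 if nm=='blue' else .14)); print(nm,cv2.minAreaRect(q[m,:2].astype(np.float32)))
    for r in regions_of(n,'t1')[:8]:
        print('t?',round(r['p'],2),r['pixel'],np.nanmedian(W[r['pixels']],0).round(3))
a=cv2.imread('pics/top19.png')[60:320,140:540]; cv2.imwrite('pics/top19c.png',cv2.resize(a,(800,520),interpolation=cv2.INTER_CUBIC))
E
```

```text
t 66.625 tcp [0.5566 0.2583 0.2983] [ 29.97  89.82 -32.46] F [-0.1 -0.  -1. ] w 0.0005
[[ 0.003  0.886  0.463]
 [-0.002  0.463 -0.886]
 [-1.     0.002  0.003]] [-75.6  20.2  62.4  85.5 -17.8  85.  -75.6]
scene lip ((0.5684073567390442, 0.38639578223228455), (0.008206668309867382, 0.08858020603656769), 27.83967399597168) 0.2023533515450021
blue ((0.5222516655921936, 0.02214890718460083), (0.27327510714530945, 0.14264896512031555), 38.852054595947266)
grey ((0.5085514187812805, -0.479484885931015), (0.2821691632270813, 0.02461458183825016), 0.3095339834690094)
t? 0.68 [293.8, 332.3] [0.564 0.397 0.193]
t? 0.62 [377.2, 206.0] [ 0.386 -0.042  0.042]
t? 0.56 [376.0, 233.3] [0.396 0.059 0.043]
t? 0.55 [380.1, 271.4] [0.367 0.164 0.042]Traceback (most recent call last):
  File "<stdin>", line 4, in <module>
    return umr_maximum(a, axis, None, out, keepdims, initial, where)
ValueError: zero-size array to reduction operation maximum which has no identity
```

{"name": "step_arm", "arguments": {"deltas": [[-1,0,-0.04,0.052,5],[-1,0,-0.08,0.104,10],[-1,0,-0.12,0.156,15],[-1,0,-0.16,0.208,20],[-1,0,-0.2,0.26,25],[-1,0,-0.24,0.312,28],[-1,0,-0.28,0.36,28],[-1,0,-0.32,0.41,28],[-1,0,-0.36,0.46,28],[-1,0,-0.4,0.515,28],[-1,0,-0.44,0.565,28],[-1,0,-0.48,0.615,28]]}}

```text
time_s: 68.28
tool_pos: [0.4277, -0.4747, 0.2965]
tool_rot: [-69.3, 89.9, -158.9]
force: [1.5, 0.2, 2.0]
grip_width: 0.0003
```

```bash
python3 tilt.py; cat > totes.py <<'E'
from h import *
import sys
g=[float(v) for v in sys.argv[2:4]] if len(sys.argv)>3 else [.493,-.387]
for n in('scene','top'):
    im,W=shot(n,n+sys.argv[1]+'.png'); q=W.reshape(-1,3); q=q[~np.isnan(q[:,0])]
    for c,nm in(((.5525,-.0805),'blue'),(g,'grey')):
        m=(q[:,2]>.078)&(q[:,2]<.102)&(abs(q[:,0]-c[0])<.2)&(abs(q[:,1]-c[1])<(.178 if nm=='blue' else .13)); print(n,nm,cv2.minAreaRect(q[m,:2].astype(np.float32)))
E
python3 totes.py 20; python3 - <<'E'
import cv2
a=cv2.imread('pics/top20.png')[60:320,140:540]; cv2.imwrite('pics/top20c.png',cv2.resize(a,(800,520),interpolation=cv2.INTER_CUBIC))
E
```

```text
t 68.275 tcp [ 0.4277 -0.4747  0.2965] [ -69.26   89.9  -158.9 ] F [1.5 0.2 2. ] w 0.0003
[[-0.002  1.     0.006]
 [-0.001  0.006 -1.   ]
 [-1.    -0.002  0.001]] [ -0.9  26.1  65.2  81.7 -23.5  86.9 -26.4]
scene blue ((0.5526856184005737, -0.0821494460105896), (0.31824931502342224, 0.1873345971107483), 78.88245391845703)
scene grey ((0.49280810356140137, -0.39771705865859985), (0.31318894028663635, 0.1953173279762268), 0.17929983139038086)
top blue ((0.5522313714027405, -0.0802319347858429), (0.3146476149559021, 0.18974891304969788), 78.89982604980469)
top grey ((0.4928397238254547, -0.3957050144672394), (0.31185978651046753, 0.19176341593265533), 0.6853488683700562)
```

View pics/top20c.png

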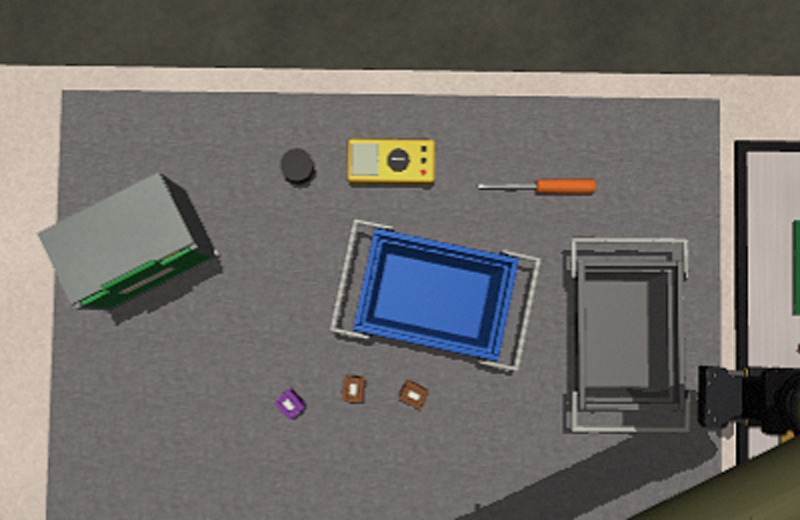

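{"name": "step_arm", "arguments": {"deltas": [[0,0,0.03,0.002,0],[0,0,0.065,0.002,0],[0,0.06,0.065,0.002,0],[0,0.1,0.065,0.002,0],[0,0.14,0.065,0.002,0],[0,0.16,0.065,0.002,0],[0,0.16,0.065,0.002,0]], "newtons": 60}}

```text
time_s: 69.25
tool_pos: [0.4912, -0.4751, 0.1365]
tool_rot: [-89.4, 89.9, -179.2]
force: [0.5, -0.6, 0.1]
grip_width: 0.0429
```

{"name": "step_arm", "arguments": {"deltas": [[0,0.02,0.001,0.002,0],[0,0.04,0.001,0.002,0],[0,0.05,0.001,0.002,0],[0,0.052,0.001,0.002,0],[0,0.052,0.001,0.002,0]]}}

```text
time_s: 69.88
tool_pos: [0.4917, -0.479, 0.0862]
tool_rot: [-6.8, 89.9, -96.7]
force: [0.8, 0.4, -0.3]
grip_width: 0.0434
```

{"name": "step_arm", "arguments": {"deltas": [[-1,0,0,0,0],[-1,0,0,0,0],[-1,0,0,0,0],[-1,0,0,0,0],[-1,0,0,0,0],[-1,0,0,0,0]], "newtons": 60}}

```text
time_s: 70.62
tool_pos: [0.4917, -0.4778, 0.0859]
tool_rot: [-86.8, 90.0, -176.6]
force: [-1.2, 4.5, 3.2]
grip_width: 0.0098
```

{"name": "step_arm", "arguments": {"deltas": [[-1,-0.01,0,0,0],[-1,-0.025,0,0,0],[-1,-0.05,0,0,0],[-1,-0.08,0,0,0],[-1,-0.11,0,0,0],[-1,-0.14,0,0,0],[-1,-0.17,0,0,0],[-1,-0.17,0,0,0]]}}

```text
time_s: 71.62
tool_pos: [0.4919, -0.4804, 0.2591]
tool_rot: [25.6, 89.6, -64.4]
force: [-0.6, 0.1, -5.2]
grip_width: 0.0094
```

```bash
python3 tilt.py; cat > carry.py <<'E'
from h import *
import sys
# fit rim plane of carried grey tote near given centre / height
cx,cy,z0=[float(v) for v in sys.argv[2:5]]
for n in('scene','top'):
    im,W=shot(n,n+sys.argv[1]+'.png')
    rs=regions_of(n,'empty_tote')
    for r in rs[:1]:
        w=W[r['pixels']]; w=w[~np.isnan(w[:,0])]
        w=w[(abs(w[:,2]-z0)<.035)&(np.hypot(w[:,0]-cx,w[:,1]-cy)<.2)]
        for _ in range(12):
            A=np.c_[w[:,:2]-[cx,cy],np.ones(len(w))]; p=np.linalg.lstsq(A,w[:,2],rcond=None)[0]; d=w[:,2]-A@p
            w=w[d>-max(.004,.5*d.std())] if d.std()>.003 else w
        print(n,round(r['p'],2),len(w),'plane',p.round(3),'std',d.std().round(4),cv2.minAreaRect(w[:,:2].astype(np.float32)))
E
python3 carry.py 21 .493 -.397 .26
```

```text
t 71.625 tcp [ 0.4919 -0.4804  0.2591] [ 25.58  89.57 -64.36] F [-0.6  0.1 -5.2] w 0.0094
[[ 0.003  1.     0.001]
 [-0.007  0.001 -1.   ]
 [-1.     0.003  0.007]] [  1.9  32.9  61.5  77.7 -28.6  85.3 -28.6]
scene 0.64 758 plane [ 0.006 -0.017  0.263] std 0.0026 ((0.4934070110321045, -0.3988182842731476), (0.30848798155784607, 0.1893080621957779), 0.11159916967153549)
top 0.58 1055 plane [-0.007 -0.001  0.261] std 0.0029 ((0.4955254793167114, -0.3982018530368805), (0.30840224027633667, 0.18975144624710083), 0.37730860710144043)
```

{"name": "step_arm", "arguments": {"deltas": [[-1,0,0.015,-0.04,-9],[-1,0,0.03,-0.08,-18],[-1,0,0.045,-0.12,-27],[-1,0,0.06,-0.16,-36],[-1,0,0.075,-0.2,-45],[-1,0,0.09,-0.24,-54],[-1,0,0.105,-0.28,-63],[-1,0,0.12,-0.32,-72],[-1,0,0.13,-0.35,-78.7],[-1,0,0.1406,-0.381,-78.7],[-1,0,0.1406,-0.381,-78.7],[-1,0,0.1406,-0.381,-78.7]]}}

```text
time_s: 73.32
tool_pos: [0.6309, -0.0977, 0.254]
tool_rot: [-121.2, 89.8, -132.4]
force: [-0.5, -0.4, -5.2]
grip_width: 0.0097
```

```bash
python3 tilt.py; python3 carry.py 22 .5525 -.0812 .26; python3 - <<'E'
from h import *
# blue tote: low points of bails & rim seen below
for n in('scene',):
    im,W=shot(n,'scene22b.png')
    r=regions_of(n,'full_tote'); 
    for k in r[:2]: print(k['p'],np.nanmedian(W[k['pixels']],0))
E
```

```text
t 73.325 tcp [ 0.6309 -0.0977  0.254 ] [-121.19   89.78 -132.4 ] F [-0.5 -0.4 -5.2] w 0.0097
[[-0.003  0.194  0.981]
 [-0.003  0.981 -0.194]
 [-1.    -0.003 -0.002]] [-28.2  20.5  44.8  85.2 -14.3  80.4   6. ]
scene 0.7 990 plane [-0.005  0.004  0.258] std 0.0025 ((0.5532289743423462, -0.08020097017288208), (0.3088991940021515, 0.1839454174041748), 78.33899688720703)
top 0.55 836 plane [ 0.004 -0.003  0.261] std 0.0025 ((0.5530049800872803, -0.08127698302268982), (0.311102032661438, 0.1886591613292694), 78.83726501464844)
0.89 [ 0.56630434 -0.01366644  0.06834369]
```

{"name": "step_arm", "arguments": {"deltas": [[-1,0.025,0,-0.001,0],[-1,0.05,0,-0.001,0],[-1,0.07,0,-0.001,0],[-1,0.085,0,-0.001,0],[-1,0.095,0,-0.001,0],[-1,0.105,0,-0.001,0],[-1,0.113,0,-0.001,0],[-1,0.12,0,-0.001,0],[-1,0.12,0,-0.001,0]]}}

```text
time_s: 74.75
tool_pos: [0.6302, -0.097, 0.1346]
tool_rot: [-117.0, 89.9, -128.2]
force: [0.4, -0.0, -5.2]
grip_width: 0.0097
```

{"name": "step_arm", "arguments": {"deltas": [[-1,0.005,0,0,0],[-1,0.01,0,0,0],[-1,0.015,0,0,0],[-1,0.018,0,0,0],[-1,0.018,0,0,0]]}}

```text
time_s: 75.38
tool_pos: [0.6304, -0.0971, 0.1169]
tool_rot: [-109.2, 89.9, -120.4]
force: [-0.3, -0.3, -4.5]
grip_width: 0.0097
```

{"name": "step_arm", "arguments": {"deltas": [[-1,0.002,0,0,0],[-1,0.002,0,0,0],[-1,0.003,0,0,0],[-1,0.003,0,0,0]]}}

```text
time_s: 75.88
tool_pos: [0.6309, -0.0972, 0.1159]
tool_rot: [-58.2, 89.9, -69.4]
force: [-1.9, 0.9, 7.0]
grip_width: 0.0097
```

```bash
python3 carry.py 23 .5525 -.0812 .122
```

```text
scene 0.56 980 plane [-0.004 -0.008  0.121] std 0.0025 ((0.5549119710922241, -0.07835263013839722), (0.31019365787506104, 0.18666593730449677), 78.92045593261719)
top 0.7 607 plane [-0.    -0.007  0.123] std 0.0027 ((0.5570846199989319, -0.06252457201480865), (0.27551400661468506, 0.1875835806131363), 78.84215545654297)
```

Seated at the expected height (rim about 0.122, level). Release slowly and rise.

{"name": "step_arm", "arguments": {"deltas": [[-0.5,0,0,0,0],[-0.4,0,0,0,0],[-0.4,0,0,0,0],[-0.4,0,0,0,0],[-0.4,-0.02,0,0,0],[-0.4,-0.05,0,0,0],[-0.4,-0.1,0,0,0],[-0.4,-0.15,0.0,0,0]]}}

```text
time_s: 77.08
tool_pos: [0.6305, -0.0972, 0.2671]
tool_rot: [-60.1, 89.9, -71.3]
force: [0.6, 0.7, 0.1]
grip_width: 0.0262
```

{"name": "step_arm", "arguments": {"deltas": [[-0.4,0,-0.06,0,0],[-0.4,0,-0.12,0,0],[-0.4,0,-0.18,0,0],[-0.4,0,-0.24,0,0],[-0.4,0,-0.3,0,0],[-0.4,0,-0.36,0,0],[-0.4,0,-0.36,0,0],[-0.4,0,-0.36,0,0]]}}

```text
time_s: 78.08
tool_pos: [0.5608, -0.4502, 0.2658]
tool_rot: [-64.1, 89.9, -75.3]
force: [-0.0, 0.4, -0.3]
grip_width: 0.0264
```

```bash
python3 tilt.py; python3 carry.py 24 .5525 -.0812 .122; python3 - <<'E'
from h import *
c=np.array([.5525,-.0812]);e=np.array([.1925,.981]);f=np.array([.981,-.1925])
for n in('scene','top'):
    im,W=shot(n,n+'25.png'); q=W.reshape(-1,3); q=q[~np.isnan(q[:,0])]
    a=(q[:,:2]-c)@e; b=(q[:,:2]-c)@f
    m=(abs(a)<.2)&(abs(b)<.12)
    k=m&(abs(q[:,2]-.122)<.006); print(n,'grey rim+bails',cv2.minAreaRect(q[k,:2].astype(np.float32)))
    k=m&(abs(q[:,2]-.086)<.010)&(abs(a)>.125); print('blue bails',k.sum(),[ (a[k&(s*a>0)].min().round(3),a[k&(s*a>0)].max().round(3),np.median(q[k&(s*a>0),2]).round(3)) for s in(1,-1) if (k&(s*a>0)).any()])
    hi=m&(q[:,2]>.108)&(q[:,2]<.14)
    for s in(1,-1):
        kk=hi&(s*a>.11)&(s*a<.121)&(abs(b)<.08); kb=hi&(s*b>.07)&(s*b<.086)&(abs(a)<.08); print(s,'end z',np.median(q[kk,2]).round(4),'side z',np.median(q[kb,2]).round(4))
    m=(q[:,2]>0.185)&(q[:,2]<.22)&(np.hypot(q[:,0]-.569,q[:,1]-.385)<.07); print('lip',cv2.minAreaRect(q[m,:2].astype(np.float32)))
a=cv2.imread('pics/scene25.png')[130:290,220:440]; cv2.imwrite('pics/s25c.png',cv2.resize(a,(770,560),interpolation=cv2.INTER_CUBIC))
E
```

```text
t 78.075 tcp [ 0.5608 -0.4502  0.2658] [-64.07  89.88 -75.3 ] F [-0.   0.4 -0.3] w 0.0264
[[ 0.001  0.195  0.981]
 [-0.002  0.981 -0.195]
 [-1.    -0.002  0.001]] [  6.6  32.4  47.7  71.  -23.3  86.2  39.9]
scene 0.69 0 plane [0. 0. 0.] std nan ((0.0, 0.0), (0.0, 0.0), 0.0)
top 0.6 944 plane [-0.002 -0.001  0.122] std 0.003 ((0.5533510446548462, -0.079186350107193), (0.31206801533699036, 0.1877150535583496), 78.83973693847656)
scene grey rim+bails ((0.5539842247962952, -0.07984119653701782), (0.30992889404296875, 0.18684668838977814), 78.78759765625)
blue bails 302 [(np.float64(0.125), np.float64(0.158), np.float64(0.083)), (np.float64(-0.158), np.float64(-0.126), np.float64(0.083))]
1 end z 0.1208 side z 0.1215
-1 end z 0.1206 side z 0.1216
lip ((0.5687468647956848, 0.3858736455440521), (0.008224282413721085, 0.089825838804245), 27.896181106567383)
top grey rim+bails ((0.5529409050941467, -0.07921257615089417), (0.31192052364349365, 0.18951520323753357), 78.58358764648438)
blue bails 142 [(np.float64(0.127), np.float64(0.151), np.float64(0.084)), (np.float64(-0.152), np.float64(-0.125), np.float64(0.083))]
1 end z 0.1233 side z 0.1231
-1 end z 0.1227 side z 0.1229
lip ((0.5687901377677917, 0.38486945629119873), (0.008489932864904404, 0.08590196818113327), 28.4489688873291)
  ret = _var(a, axis=axis, dtype=dtype, out=out, ddof=ddof,
  arrmean = um.true_divide(arrmean, div, out=arrmean,
  ret = ret.dtype.type(ret / rcount)
```

View pics/s25c.png

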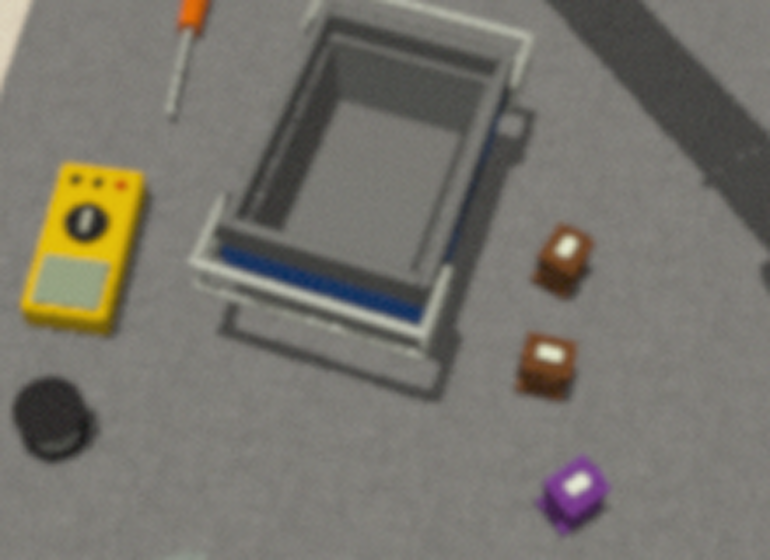

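The grey tote is nested and level with its rim at 0.122 m, the blue bails are out (tops at 0.083 m), the bin is shut and the robot is clear. Handing in.

```bash
python3 -c "
from cell import env
print(env.sign_off())"
```

```text
the job is handed in; nothing more can be done
None
```

The job is done and handed in at about 78 s of the 210 s allowed. The sign-off reports no verdict.

**What I did:** I swung both bails of the blue tote out and tipped the bin to its stop. I then moved all four transformers into the bin, pushed it shut, and nested the grey tote in the blue one.

**Last checks, from the cameras:**
- **Grey tote:** its rim is level at about 0.122 m, 30 mm above the blue rim. It is centred within about 2 mm and square within about 0.3°.
- **Blue bails:** both lie fully out, with the bar tops at about 0.083 m.
- **Bin:** the lip is back where it was at the start (within 1 mm), so the bin is shut. I saw the two upper transformers in it before shutting; the two underneath were mostly hidden.
- **Bystanders:** the multimeter, screwdriver and spool look unmoved in the last pictures. I did not measure them again.

**What went wrong on the way:**
- Bail b jammed on the first push, which slid the blue tote about 10 cm and bunched the transformers at one end.
- Dragging a transformer with a fingertip on its top did not work.
- A wrong wrist turn ran into joint limits and tilted the tool about 6°. I levelled it again before grasping anything.
- The grey tote had shifted about 1 cm before I picked it up, so I measured its position again first.
- On one final check the scene camera found no grey-rim points. A separate fit in both cameras agreed on the position.

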